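# Pack finished units and dock the test carrier

### The job

Get the finished units that lie loose on the green mat ready for test: slide the carrier's lid fully open, lay every unit flat in a pocket of its own, and slide the lid fully shut over them. Then slide the closed carrier along the mat between the guide rails of the test bay until it is fully home against the connector head; leave the other things on the bench where they are.

Things in the scene. Friction and masses are not known exactly. Their poses are not given: they have to be found in the camera images.
- unit1: finished handheld unit, loose, 50 g: grey-blue metal bar 60 x 24 x 20 mm plus a narrower black mouthpiece (12 x 18 x 13 mm) at its +x end, 72 mm long in all. Origin at the middle of its length, width and height (24 mm is along y, 20 mm along z; small black display on +z): lying display up on the mat it is at height 10 mm. Up to four; None if absent
- unit2: finished handheld unit, loose, 50 g: grey-blue metal bar 60 x 24 x 20 mm plus a narrower black mouthpiece (12 x 18 x 13 mm) at its +x end, 72 mm long in all. Origin at the middle of its length, width and height (24 mm is along y, 20 mm along z; small black display on +z): lying display up on the mat it is at height 10 mm. Up to four; None if absent
- unit3: finished handheld unit, loose, 50 g: grey-blue metal bar 60 x 24 x 20 mm plus a narrower black mouthpiece (12 x 18 x 13 mm) at its +x end, 72 mm long in all. Origin at the middle of its length, width and height (24 mm is along y, 20 mm along z; small black display on +z): lying display up on the mat it is at height 10 mm. Up to four; None if absent
- unit4: finished handheld unit, loose, 50 g: grey-blue metal bar 60 x 24 x 20 mm plus a narrower black mouthpiece (12 x 18 x 13 mm) at its +x end, 72 mm long in all. Origin at the middle of its length, width and height (24 mm is along y, 20 mm along z; small black display on +z): lying display up on the mat it is at height 10 mm. Up to four; None if absent
- carrier: loose, 0.5 kg: flat black box 140 (x) x 200 (y) x 41 mm high on the mat. Origin at its underside centre, z up; +x enters the bay first, pull bar on the -x side. Walls 4 mm, the two at x = +-68 mm 41 mm high, end wall at +y 33 mm; at -y a solid shelf 28 mm wide, 33 mm high, over which the lid slides out. Slides on the mat, friction about 0.6
- pocket1 (a point): centre of the floor of the carrier's pocket 1 (carrier x 33, y 56, z 4 mm; axes as the carrier). Pocket 36 mm (x) x 80 mm (y), 6 mm deep; the insert around it is 10 mm above the mat. A unit lies in it along y, either end first, on any of its four long sides
- pocket2 (a point): centre of the floor of the carrier's pocket 2 (carrier x -33, y 56, z 4 mm; axes as the carrier). Pocket 36 mm (x) x 80 mm (y), 6 mm deep; the insert around it is 10 mm above the mat. A unit lies in it along y, either end first, on any of its four long sides
- pocket3 (a point): centre of the floor of the carrier's pocket 3 (carrier x 33, y -32, z 4 mm; axes as the carrier). Pocket 36 mm (x) x 80 mm (y), 6 mm deep; the insert around it is 10 mm above the mat. A unit lies in it along y, either end first, on any of its four long sides
- pocket4 (a point): centre of the floor of the carrier's pocket 4 (carrier x -33, y -32, z 4 mm; axes as the carrier). Pocket 36 mm (x) x 80 mm (y), 6 mm deep; the insert around it is 10 mm above the mat. A unit lies in it along y, either end first, on any of its four long sides
- carrier_bar (a point): top middle of the carrier's pull bar: level steel bar 80 mm long along the carrier's y, 10 mm thick in x, 18 to 30 mm above the mat, 28 mm clear of the box wall, on an arm at each end (y = +-36 mm). Lies at carrier x = -103, y = 0, z = 30 mm; axes as the carrier
- lid (a joint): slide of the carrier's flat aluminium lid (132 x 196 x 3 mm, underside 34 mm above the mat, captive in grooves): metres open, 0 = fully shut (where it, or nearly, starts), 0.170 = fully open, stops at both; opens to the carrier's -y. Friction about 1 N, stays where left. Ajar, it sticks out of the carrier's end and fouls the bay's rails
- lid_tab (a point): top middle of the lid's grip tab: upright bar 50 mm long along the carrier's x, 10 mm thick along its y, standing 20 mm above the lid (37 to 57 mm above the mat). At carrier x = 0, y = 60 mm when shut, -110 mm when fully open; axes as the carrier
- bay: fixed test bay: two steel guide rails (x -70 to 70 mm, 206 mm apart, 52 mm high, lips overhanging 12 mm inwards at 48 mm up, mouth flared to 240 mm at x = -106) and a grey connector head, face at x = 70 mm, 70 mm high. +x is the way in; the origin, on the mat, is where the carrier's origin lies when fully home, axes then alike. No floor plate
- nest: bystander: white assembly nest on an orange base, 90 x 90 x 48 mm, loose; origin at its underside centre
- parts_bin: bystander: black open parts bin 100 x 150 x 50 mm, loose; origin at its underside centre
- driver: bystander: electric screwdriver lying on two low rests, 220 mm long along its x, 38 mm high, loose; origin below its middle
Mind the look-alikes: they are no part of the job. What is shaped like the unit1 but purple is not meant.

How it is judged:
By the outcome, as a careful person would: the job done as asked, in the order asked, and still so for the second after the job is handed in, with the robot touching nothing.
Of unit1, unit2, unit3, unit4 only 2 to 4 are there at a start; the rules pass over those that are not, and their reading is None.
At some moment in a run one of unit1, unit2, unit3, unit4, carrier may be knocked a few centimetres aside while the robot is not near it.
Once in a run the grip may slacken for a moment while it holds something.
It also fails if it takes over 210 s, if anything falls off the work surface, if the arm or the gripper's body presses on something with over 40 N, if the wrist force passes 120 N, or if a joint passes its speed limit or range.

### The arm

A 6-joint arm with a two-finger parallel gripper is mounted at the origin on the work surface. World frame = base frame: x ahead of the robot, y to its left, z up, the work surface at z = 0. Lengths are in mm, angles in rad, forces in N, time in s.
With the tool pointing down it reaches from about 400 to 925 mm from the base axis. Payload 12.5 kg.
Tool frame: the origin (TCP) lies at the very end of the fingers, on their centre line; the grasp point (between the pads) lies env.grip_point_offset behind it (env.grip_point_offset is the distance from the TCP to the grasp point, in mm); y points along the fingers, z is the direction in which the jaws open and shut, and the axes are right-handed (so a half turn about y gives the same grasp; the last joint's range is limited). The gripper opens to 95 mm and grips with 3 to 60 N. Pads are 20 mm wide; open, the fingers measure 119 mm over their backs; the gripper's body (75 mm by 180 mm) begins 59 mm behind the grasp point.
Start: joints at [-1.366, 0.491, 1.559, -0, 1.092, -0.106], TCP at [191.161, -595.067, 214.661] pointing down, gripper open.
Joint ranges: [-3.1, 3.1], [-0.84, 2.19], [0.05, 2.79], [-1.13, 4.28], [0.06, 2.93], [-2.69, 2.69]. Speed limits (rad/s): [2.22, 2.22, 2.79, 3.14, 3.14, 3.14].

### API

Orientations are given as [roll, pitch, yaw] about the fixed x, y, z axes, in that order (R = Rz(yaw) Ry(pitch) Rx(roll)).
In Python, from cell import readout, read_camera, env, nets gives the robot as it stands.
- The arm moves only by the tool apply_moves, never from a script. Its argument "increments" is a list of rows, each a list of 3 entries, a list of its own where there are three numbers: the shift along the tool's x, y, z in cm, then the turn, a rotation vector about the tool's x, y, z in degrees, then the finger opening in cm, from 0 to 9.51. A call has exactly 5 rows; each row shifts and turns the pose as measured when the row begins, along the tool's axes as they then stand; what a row does not reach is not made up. A row lasts 1/8 s, in which the tool goes at most 62.5 mm and 10.7 degrees, less where a joint would pass 70% of its speed; a pose out of reach is approached as far as the arm can. A call with a gripper value outside its range is refused whole. The fingers move at their own pace and stop on an object; the grip force is fixed at half the most. Time passes only in rows, so rows that do not move let the fingers close, or fill a call up. It gives the time, the measured TCP pose, the force and the opening at its end, in the units of the state.
- readout.state(): the state, without advancing time (a new reading comes with each control period).
- read_camera(name): name is "scene" or "top" or "wrist"; returns a dict with "img" (480x640x3 uint8, red, green, blue), "vfov" (degrees; the focal length in pixels is half the picture's height over the tangent of half this angle, whatever the lens; pixels are square), "cx", "cy" (the principal point, pixels), "rvec" (rotation vector, rad) and "tvec" (3), from world to camera coordinates, as OpenCV has them; the wrist camera has in their place "mount" (4x4, takes a point from camera to tool coordinates, whose origin is the TCP and whose axes are the tool frame's). Camera axes: x right, y down, z forward; pixel columns grow to the right and rows downward; lengths in mm; the calibration is good to about 2 mm. A picture is of the moment at which its call begins: read the wrist's pose just before it. There is no depth.
- env.job_done(): hands the job in, once; it reports no verdict.
Trained networks look in a picture, given as the dict that the camera call returned (one of the last four; its "shot" number tells which), for a name from the list of things; names that differ only in an ending like _2 or _b are one class to them, and where a whole thing is asked for, a point or a joint stands for the part that bears it (a point fixed in the world has none). Each returns a list of dicts, best first, with "confidence" (0 to 1); they miss things now and then, are a little off and sometimes report something else, mostly with a low value. They report only what shows in the picture. A call takes as long as a camera call. They do not tell look-alikes from the thing itself.
- nets.look_for(picture, thing): "point" ([x, y, z] in mm, in the coordinates of the camera as it stood for that picture, good to about 4 mm: the middle of the surface that is visible of it).
- nets.mark_of(picture, thing): "point" ([x, y, z] in mm, in the coordinates of the camera as it stood for that picture, good to about 4 mm: a listed point, or the origin of a listed thing).
The state is a dict: "t": time; "joints": joint angles; "qvel": joint speeds; "tau": joint torques, N m; "eef_pos": TCP position; "tcp_rot": TCP orientation; "ft_force": force on the tool from outside, world axes, zero at the start; "moment": the same for the moment, N m; "opening": opening from 0.0 (shut) to 1.0 (fully open).
Only numpy, scipy, OpenCV 4.12 (cv2) and the standard library are available. Lean on these libraries where they do the work, as an engineer would, in place of code of your own. Each camera call takes 0.05 s, during which the arm holds its last target. There are 200 camera calls.

## Working session

There is one attempt and no reset: what is moved stays moved. The work goes in short steps, Python scripts to look and compute and a tool call to move; the robot and the scene stay as the last step left them, time stands still between calls to the robot, and variables do not carry over. Pictures are saved under pics/ and viewed, about 12 in all and at most 16, crops included, and the job is handed in when it is done.

Besides the shell and the picture viewer there is one more tool, called after "Emit:" in YAML: its name, and indented under it one key for each argument. apply_moves: Moves the arm, as the interface text tells. Its arguments: {"type":"object","properties":{"increments":{"type":"array"}},"required":["increments"]}

```bash
ls; mkdir -p pics; cat > h.py <<'E'
from cell import readout, read_camera, env, nets
import numpy as np, cv2
from scipy.spatial.transform import Rotation as R
def pose():
    s=readout.state(); T=np.eye(4); T[:3,:3]=R.from_euler('xyz',s['tcp_rot']).as_matrix(); T[:3,3]=s['eef_pos']; return T
def c2w(p):  # 4x4 camera->world
    T=np.eye(4)
    if 'mount' in p: return p['T']@np.array(p['mount'])
    T[:3,:3]=cv2.Rodrigues(np.array(p['rvec'],float))[0]; T[:3,3]=np.ravel(p['tvec']); return np.linalg.inv(T)
def shot(n,save=None):
    T=pose(); p=read_camera(n); p['T']=T
    if save: cv2.imwrite('pics/'+save,p['img'][:,:,::-1])
    return p
def foc(p): return 240/np.tan(np.radians(p['vfov'])/2)
def w(p,pt): return (c2w(p)@np.r_[np.ravel(pt),1])[:3]
def px(p,P):
    q=(np.linalg.inv(c2w(p))@np.r_[P,1])[:3]; f=foc(p); return np.array([p['cx']+f*q[0]/q[2],p['cy']+f*q[1]/q[2]])
def ray(p,u,v,z):
    T=c2w(p); f=foc(p); d=T[:3,:3]@np.array([(u-p['cx'])/f,(v-p['cy'])/f,1]); o=T[:3,3]; return o+d*(z-o[2])/d[2]
def rep(p,names,fn='mark_of'):
    for n in names:
        for d in getattr(nets,fn)(p,n)[:6]:
            P=w(p,d['point']); print(fn,n,round(d['confidence'],2),P.round(0),px(p,P).round(0))
def tool(d):  # world vec mm -> tool cm
    return (pose()[:3,:3].T@np.array(d,float)/10).round(2)
E
python3 - <<'E'
from h import *
print(readout.state(), env.grip_point_offset)
print(pose().round(2))
for n in('top','scene'):
    p=shot(n,n+'0.png'); print(n,c2w(p).round(2),p['vfov'])
    rep(p,['unit1','carrier','carrier_bar','lid_tab','pocket1','bay','nest','parts_bin','driver'])
    rep(p,['unit1','carrier','lid_tab','bay'],'look_for')
p=shot('wrist');print(p['mount'],p['vfov'],p['cx'],p['cy'])
E
```

```text
pics
{'t': 0.0, 'joints': array([-1.36560478e+00,  4.91554985e-01,  1.55945418e+00, -2.34187652e-05,
        1.09170818e+00, -1.05549094e-01]), 'qvel': array([ 9.35312906e-04, -3.88788297e-04,  3.28154299e-05, -9.46698282e-04,
       -9.36729576e-04, -8.26073772e-04]), 'tau': array([-3.00335400e-03, -6.12652159e+01, -2.58190155e+01,  6.91776141e-02,
        4.82102029e-02, -1.13347062e-04]), 'eef_pos': array([ 191.09786941, -594.80674535,  214.06296561]), 'tcp_rot': array([-1.57191695e+00,  9.78353422e-05, -2.83084126e+00]), 'ft_force': array([-1.07982655,  0.07483457,  0.21567479]), 'moment': array([ 0.00630431, -0.05181292, -0.02901915]), 'opening': 0.9950984383424518} 18.8
[[-9.5000e-01 -0.0000e+00  3.1000e-01  1.9110e+02]
 [-3.1000e-01  0.0000e+00 -9.5000e-01 -5.9481e+02]
 [-0.0000e+00 -1.0000e+00 -0.0000e+00  2.1406e+02]
 [ 0.0000e+00  0.0000e+00  0.0000e+00  1.0000e+00]]
top [[ 3.00000e-02 -1.00000e+00  8.00000e-02  4.20600e+02]
 [-1.00000e+00 -3.00000e-02  2.00000e-02 -3.00000e+01]
 [-2.00000e-02 -8.00000e-02 -1.00000e+00  1.42096e+03]
 [ 0.00000e+00  0.00000e+00  0.00000e+00 
[... 2517 characters left out ...]
   17.] [264. 274.]
look_for unit1 0.72 [ 581. -334.   21.] [259. 330.]
look_for unit1 0.56 [ 364. -318.   20.] [202. 283.]
look_for unit1 0.56 [ 472. -279.   21.] [242. 294.]
look_for unit1 0.53 [ 454. -380.   20.] [210. 316.]
look_for carrier 0.59 [562.  14.  40.] [338. 239.]
look_for lid_tab 0.86 [574.  31.  37.] [345. 238.]
look_for bay 0.58 [597. 314.  57.] [407. 183.]
[[-5.26241186e-04  9.70364019e-01  2.41647249e-01 -6.84596890e+01]
 [ 7.98898080e-04 -2.41646797e-01  9.70363946e-01 -1.69597605e+02]
 [ 9.99999542e-01  7.03696997e-04 -6.48057455e-04 -1.38630047e-01]
 [ 0.00000000e+00  0.00000000e+00  0.00000000e+00  1.00000000e+00]] 63.078554835345095 321.4115384335627 234.7160705117594
```

```bash
python3 -c "
import cv2,numpy as np
a=cv2.imread('pics/top0.png');b=cv2.imread('pics/scene0.png');print(a.shape)"
```

```text
(480, 640, 3)
```

View pics/top0.png

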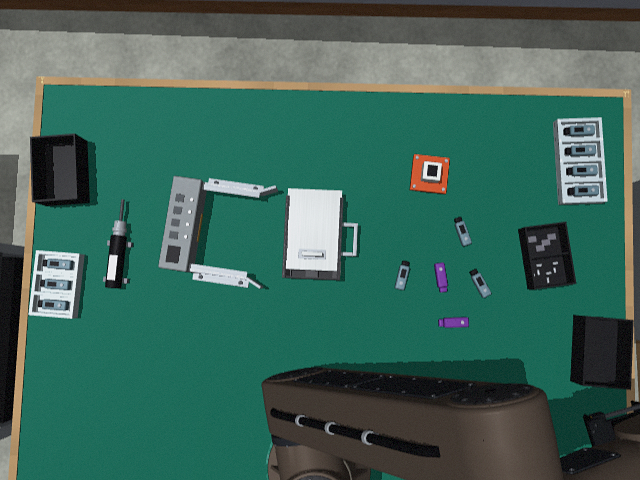

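View pics/scene0.png

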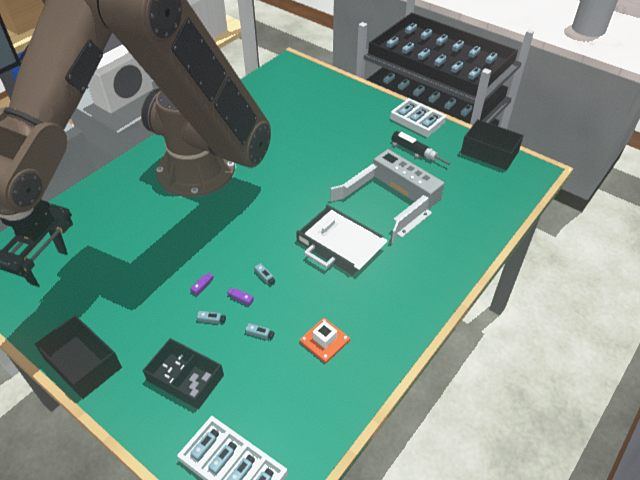

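Loose blue-grey units in the top picture: (462,231), (402,275) and (480,283), so three of them. Look-alikes: purple at (441,277) and (454,322), and the blue units in the white trays at (580,160) and (55,285), which are not loose on the mat. I choose the three blue-grey ones. The carrier's +x points to world +y, and the lid opens toward world +x.

```bash
cat >> h.py <<'E'
def plan(P,yaw=None,op=9.5,n=None,T=None,step=60):
    """rows to reach TCP P with tool z at world angle yaw (deg; half-turn free NOT applied)"""
    T=pose() if T is None else T; P=np.array(P,float)
    d=P-T[:3,3]; cur=np.degrees(np.arctan2(T[1,2],T[0,2])); dy=0 if yaw is None else (yaw-cur+180)%360-180
    n=n or int(np.ceil(max(np.linalg.norm(d)/step,abs(dy)/9.5,1)))
    # level correction: tool y to -z
    out=[]
    tgt=np.radians(cur+dy); z=np.array([np.cos(tgt),np.sin(tgt),0]); y=np.array([0,0,-1.]); G=np.c_[np.cross(y,z),y,z]
    rv=R.from_matrix(T[:3,:3].T@G).as_rotvec(); 
    for k in range(n):
        Rk=T[:3,:3]@R.from_rotvec(rv*k/n).as_matrix()
        out.append([list((Rk.T@d/n/10).round(2)),list(np.degrees(rv/n).round(1)),op])
    while len(out)%5: out.append([[0,0,0],[0,0,0],op])
    s=readout.state(); print('at',s['eef_pos'].round(1),'yaw',round(cur,1),'t',round(s['t'],1),'open',round(s['opening']*95.1,1),'F',s['ft_force'].round(1),'n',n)
    for i in range(0,len(out),5): print(str(out[i:i+5]).replace(' ','').replace('np.float64(','').replace(')',''))
E
python3 -c "
from h import *
plan([560,100,330],0)"
```

```text
at [ 191.1 -595.1  214.7] yaw -72.2 t 1.4 open 95.2 F [-0.3 -0.5  0.3] n 14
[[[-4.03,-0.82,-3.92],[-0.0,-5.2,0.0],9.5],[[-4.36,-0.82,-3.54],[-0.0,-5.2,0.0],9.5],[[-4.66,-0.82,-3.14],[-0.0,-5.2,0.0],9.5],[[-4.93,-0.82,-2.71],[-0.0,-5.2,0.0],9.5],[[-5.15,-0.82,-2.25],[-0.0,-5.2,0.0],9.5]]
[[[-5.33,-0.82,-1.78],[-0.0,-5.2,0.0],9.5],[[-5.47,-0.82,-1.29],[-0.0,-5.2,0.0],9.5],[[-5.56,-0.82,-0.8],[-0.0,-5.2,0.0],9.5],[[-5.61,-0.82,-0.29],[-0.0,-5.2,0.0],9.5],[[-5.62,-0.82,0.21],[-0.0,-5.2,0.0],9.5]]
[[[-5.57,-0.82,0.72],[-0.0,-5.2,0.0],9.5],[[-5.49,-0.82,1.21],[-0.0,-5.2,0.0],9.5],[[-5.36,-0.82,1.7],[-0.0,-5.2,0.0],9.5],[[-5.18,-0.82,2.18],[-0.0,-5.2,0.0],9.5],[[0,0,0],[0,0,0],9.5]]
```

Emit:
apply_moves:
  increments:
    - [[-4.0,-0.8,-3.9],[0,-5.2,0],9.5]
    - [[-4.4,-0.8,-3.5],[0,-5.2,0],9.5]
    - [[-4.7,-0.8,-3.1],[0,-5.2,0],9.5]
    - [[-4.9,-0.8,-2.7],[0,-5.2,0],9.5]
    - [[-5.2,-0.8,-2.2],[0,-5.2,0],9.5]

```text
t: 2.08
eef_pos: [324.5, -342.7, 254.5]
tcp_rot: [-1.571, 0.0, -2.369]
ft_force: [1.1, -0.8, 0.4]
opening: 0.998
```

Emit:
apply_moves:
  increments:
    - [[-5.3,-0.8,-1.8],[0,-5.2,0],9.5]
    - [[-5.5,-0.8,-1.3],[0,-5.2,0],9.5]
    - [[-5.6,-0.8,-0.8],[0,-5.2,0],9.5]
    - [[-5.6,-0.8,-0.3],[0,-5.2,0],9.5]
    - [[-5.6,-0.8,0.2],[0,-5.2,0],9.5]

```text
t: 2.7
eef_pos: [453.8, -83.0, 297.2]
tcp_rot: [-1.567, -0.001, -1.901]
ft_force: [0.8, -0.3, 0.7]
opening: 1.0
```

Emit:
apply_moves:
  increments:
    - [[-5.6,-0.8,0.7],[0,-5.2,0],9.5]
    - [[-5.5,-0.8,1.2],[0,-5.2,0],9.5]
    - [[-5.4,-0.8,1.7],[0,-5.2,0],9.5]
    - [[-5.2,-0.8,2.2],[0,-5.2,0],9.5]
    - [[0,0,0],[0,0,0],9.5]

```text
t: 3.32
eef_pos: [555.0, 131.2, 331.3]
tcp_rot: [-1.564, -0.002, -1.52]
ft_force: [-0.8, -0.8, -0.3]
opening: 1.001
```

```bash
python3 -c "
from h import *
p=shot('wrist','w1.png')
rep(p,['carrier','carrier_bar','lid_tab','pocket1','bay','unit1'])
plan([560,100,330],0)"
```

```text
mark_of carrier 0.97 [554.  32.  -3.] [315. 264.]
mark_of lid_tab 0.72 [512.  32.  56.] [280. 278.]
mark_of pocket1 0.61 [587.  64.   7.] [341. 244.]
mark_of pocket1 0.58 [496.  66.   3.] [271. 239.]
at [553.9 127.1 331.6] yaw 2.5 t 3.7 open 95.0 F [-0.1 -0.3  0.3] n 1
[[[2.74,0.17,0.48],[-0.4,2.5,0.1],9.5],[[0,0,0],[0,0,0],9.5],[[0,0,0],[0,0,0],9.5],[[0,0,0],[0,0,0],9.5],[[0,0,0],[0,0,0],9.5]]
```

View pics/w1.png

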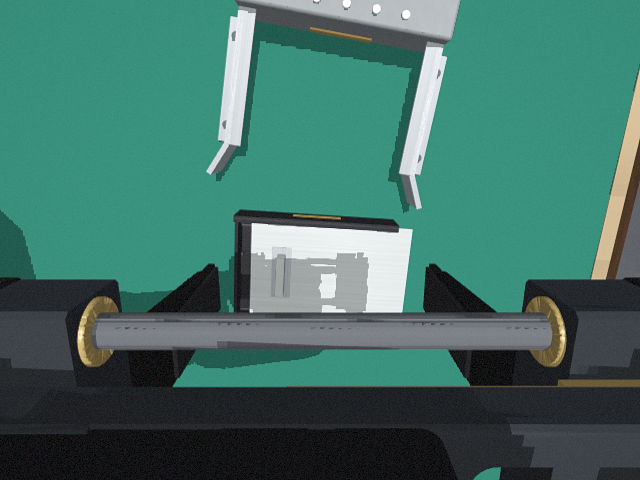

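The wrist view shows the bay at the top: head face edge from (255,12) to (445,45), rail mouths at (212,172) and (415,205). Below it is the carrier, with its front wall at (236..398, 211..221). The lid sticks out at (411,229), about 20 mm ajar, and the tab is at (282,272). I'll zoom for edges.

```bash
python3 -c "
import cv2
a=cv2.imread('pics/w1.png')[0:320,190:480]
cv2.imwrite('pics/w1c.png',cv2.resize(a,(543*1,599),interpolation=cv2.INTER_CUBIC))"
```

```text
(no output)
```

View pics/w1c.png

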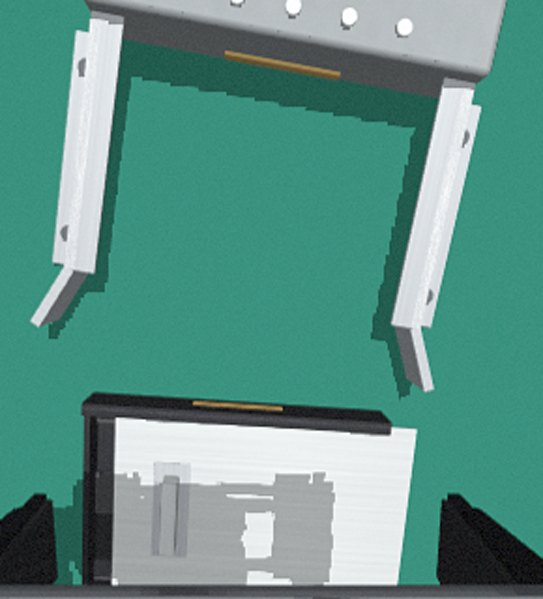

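```bash
cat > m.py <<'E'
from h import *
T=np.eye(4)
p={'mount':np.array([[-5.26241186e-04,9.70364019e-01,2.41647249e-01,-68.459689],[7.98898080e-04,-2.41646797e-01,9.70363946e-01,-169.597605],[1,7.0369e-04,-6.4805e-04,-.13863],[0,0,0,1]]),'vfov':63.078554835,'cx':321.41,'cy':234.716}
s=pose(); s[:3,3]=[553.9,127.1,331.6]; p['T']=s
for n,(a,b),z in [('carr bot L',(92,393),0),('bot R',(388,413),0),('topL',(82,410),41),('topR',(390,432),41),('lip L near',(95,272),52),('lip L far',(123,22),52),('lip R near',(393,322),52),('lip R far',(441,88),52),('headbase?L',(130,40),0),('headtop',(90,10),70),('headtopR',(475,78),70),('lid cornerR',(416,428),37),('tab a',(170,476),57),('tab b',(170,554),57)]:
    print(n,ray(p,190+a/1.872,b/1.872,z).round(1))
print(s[:3,:3].round(3))
E
python3 m.py
```

```text
carr bot L [449.8  98.5   0. ]
bot R [656.5  93.3   0. ]
topL [451.5  95.1  41. ]
topR [650.2  89.3  41. ]
lip L near [462.4 182.2  52. ]
lip L far [478.5 317.7  52. ]
lip R near [643.2 160.5  52. ]
lip R far [658.  292.4  52. ]
headbase?L [474.7 322.   -0. ]
headtop [464.  317.8  70. ]
headtopR [671.5 294.3  70. ]
lid cornerR [667.8  91.8  37. ]
tab a [510.1  58.3  57. ]
tab b [511.1   5.3  57. ]
[[ 0.044  0.006  0.999]
 [-0.999 -0.002  0.044]
 [ 0.003 -1.     0.006]]
```

```bash
python3 -c "
from h import *
plan([510.5,31,44],-1.7)"
```

```text
at [553.9 127.1 331.6] yaw 2.5 t 3.7 open 95.0 F [-0.1 -0.3  0.3] n 6
[[[1.56,4.79,-0.82],[-0.1,0.7,0.0],9.5],[[1.57,4.79,-0.8],[-0.1,0.7,0.0],9.5],[[1.58,4.79,-0.78],[-0.1,0.7,0.0],9.5],[[1.59,4.79,-0.75],[-0.1,0.7,0.0],9.5],[[1.6,4.79,-0.73],[-0.1,0.7,0.0],9.5]]
[[[1.61,4.79,-0.7],[-0.1,0.7,0.0],9.5],[[0,0,0],[0,0,0],9.5],[[0,0,0],[0,0,0],9.5],[[0,0,0],[0,0,0],9.5],[[0,0,0],[0,0,0],9.5]]
```

Emit:
apply_moves:
  increments:
    - [[1.6,4.8,-0.8],[-0.1,0.7,0],9.5]
    - [[1.6,4.8,-0.8],[-0.1,0.7,0],9.5]
    - [[1.6,4.8,-0.8],[-0.1,0.7,0],9.5]
    - [[1.6,4.8,-0.7],[-0.1,0.7,0],9.5]
    - [[1.6,4.8,-0.7],[0,0.7,0],9.5]

```text
t: 4.3
eef_pos: [519.4, 40.8, 89.9]
tcp_rot: [-1.56, -0.002, -1.595]
ft_force: [0.1, -0.8, -0.6]
opening: 1.002
```

Emit:
apply_moves:
  increments:
    - [[1.6,4.0,-0.7],[0,0.7,0],9.5]
    - [[0,0,0],[0,0,0],7]
    - [[0,0,0],[0,0,0],5]
    - [[0,0,0],[0,0,0],5]
    - [[0,0,0],[0,0,0],5]

```text
t: 4.92
eef_pos: [512.8, 22.9, 51.0]
tcp_rot: [-1.558, -0.002, -1.611]
ft_force: [0.2, -0.7, -0.1]
opening: 0.634
```

```bash
python3 -c "
from h import *
plan([510.5,31,43],-1.7,op=5)
p=shot('wrist','w2.png')
rep(p,['lid_tab','carrier','unit1'])
"
```

```text
at [512.8  22.9  51. ] yaw -2.3 t 4.9 open 60.3 F [ 0.2 -0.7 -0.1] n 1
[[[-0.8,0.79,-0.27],[-0.7,-0.6,0.1],5],[[0,0,0],[0,0,0],5],[[0,0,0],[0,0,0],5],[[0,0,0],[0,0,0],5],[[0,0,0],[0,0,0],5]]
mark_of carrier 0.98 [555.  31.  -1.] [390. 240.]
```

View pics/w2.png

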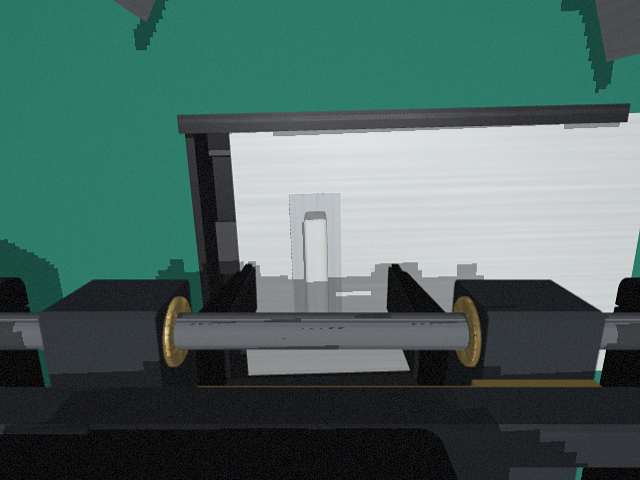

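The tab (315,212) lies between the fingers. The front wall's top outer edge runs from (180,116) to (628,104), and the end wall is at the left.

```bash
python3 -c "
from h import *
p=shot('wrist')
for n,u,v,z in [('FL',179,116,41),('FR',628,104,41),('tab end',315,212,57),('lidL',229,134,37)]: print(n,ray(p,u,v,z).round(1))
plan([513,32,42],-1.6,op=3)
"
```

```text
FL [454.2 102.3  41. ]
FR [650.7  99.6  41. ]
tab end [511.8  60.3  57. ]
lidL [474.3  93.9  37. ]
at [512.2  22.8  50. ] yaw -2.3 t 5.2 open 50.5 F [ 0.1 -0.8 -0.3] n 1
[[[-0.93,0.8,0.03],[-0.6,-0.7,0.1],3],[[0,0,0],[0,0,0],3],[[0,0,0],[0,0,0],3],[[0,0,0],[0,0,0],3],[[0,0,0],[0,0,0],3]]
```

Emit:
apply_moves:
  increments:
    - [[-0.9,0.8,0],[-0.6,-0.7,0],3]
    - [[0,0,0],[0,0,0],2]
    - [[0,0,0],[0,0,0],2]
    - [[0,0,0],[0,0,0],2]
    - [[0,0,0],[0,0,0],2]

```text
t: 5.8
eef_pos: [512.5, 32.6, 41.1]
tcp_rot: [-1.572, -0.002, -1.598]
ft_force: [-0.1, 0.2, 0.1]
opening: 0.208
```

Emit:
apply_moves:
  increments:
    - [[0,0.1,2.5],[0,0,0],2]
    - [[0,0,3],[0,0,0],2]
    - [[0,0,3],[0,0,0],2]
    - [[0,0,3],[0,0,0],2]
    - [[0,0,2.5],[0,0,0],2]

```text
t: 6.42
eef_pos: [653.4, 28.8, 39.7]
tcp_rot: [-1.577, -0.001, -1.599]
ft_force: [-1.4, 0.0, 1.4]
opening: 0.208
```

```bash
python3 -c "
from h import *
plan([668,29,42],-1.4,op=2)
"
```

```text
at [653.4  28.8  39.7] yaw -1.6 t 6.4 open 19.8 F [-1.4  0.   1.4] n 1
[[[-0.06,-0.24,1.46],[0.4,-0.2,0.0],2],[[0,0,0],[0,0,0],2],[[0,0,0],[0,0,0],2],[[0,0,0],[0,0,0],2],[[0,0,0],[0,0,0],2]]
```

Emit:
apply_moves:
  increments:
    - [[0,-0.2,0.6],[0.3,0,0],2]
    - [[0,0,0.5],[0,0,0],2]
    - [[0,0,0.4],[0,0,0],2]
    - [[0,0,0.2],[0,0,0],2]
    - [[0,0,0],[0,0,0],2]

```text
t: 7.05
eef_pos: [668.2, 28.2, 41.2]
tcp_rot: [-1.577, -0.001, -1.599]
ft_force: [-0.3, -0.5, -0.1]
opening: 0.214
```

```bash
python3 -c "
from h import *
plan([668,29,42],-1.4,op=2)
p=shot('wrist','w3.png')
p2=shot('top'); rep(p2,['lid_tab','carrier'])
"
```

```text
at [668.2  28.2  41.2] yaw -1.6 t 7.0 open 20.3 F [-0.3 -0.5 -0.1] n 1
[[[-0.08,-0.08,-0.02],[0.3,-0.2,0.1],2],[[0,0,0],[0,0,0],2],[[0,0,0],[0,0,0],2],[[0,0,0],[0,0,0],2],[[0,0,0],[0,0,0],2]]
```

View pics/w3.png

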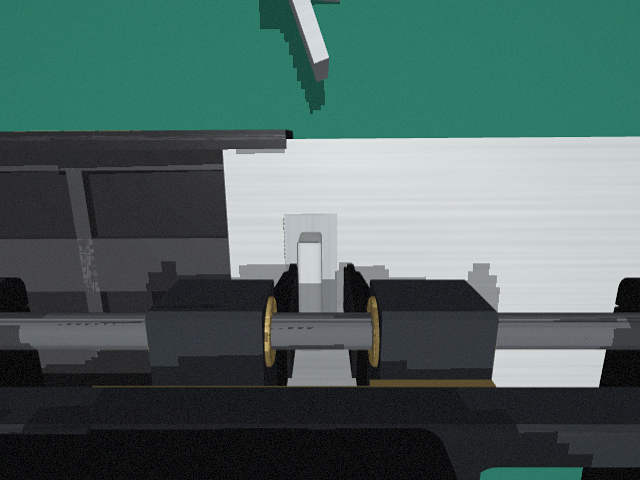

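```bash
python3 -c "
from h import *
p=shot('wrist')
for n,u,v,z in [('FR',290,131,41),('tab',311,234,57),('lidL',222,150,37)]: print(n,ray(p,u,v,z).round(1))
"
```

```text
FR [657.9  99.2  41. ]
tab [665.8  58.4  57. ]
lidL [627.6  92.1  37. ]
```

Emit:
apply_moves:
  increments:
    - [[0,0,0.3],[0,0,0],2]
    - [[0,0,0.3],[0,0,0],2]
    - [[0,0,0.3],[0,0,0],2]
    - [[0,0,0.2],[0,0,0],2]
    - [[0,0,0.2],[0,0,0],2]

```text
t: 7.92
eef_pos: [677.5, 28.1, 40.9]
tcp_rot: [-1.588, -0.001, -1.598]
ft_force: [-7.5, -0.7, 3.9]
opening: 0.211
```

```bash
python3 -c "
from h import *
p=shot('wrist','w4.png')
a=cv2.imread('pics/w3.png')[120:250,200:380];b=cv2.imread('pics/w4.png')[120:250,200:380]
cv2.imwrite('pics/cmp.png',cv2.resize(np.hstack([a,b]),None,fx=2.2,fy=2.2))
plan([668,29,42],-1.4,op=2)
"
```

```text
at [677.7  28.1  40.9] yaw -1.6 t 8.0 open 19.9 F [-6.9 -0.   5. ] n 1
[[[-0.06,-0.09,-0.97],[1.0,-0.2,0.0],2],[[0,0,0],[0,0,0],2],[[0,0,0],[0,0,0],2],[[0,0,0],[0,0,0],2],[[0,0,0],[0,0,0],2]]
```

View pics/cmp.png

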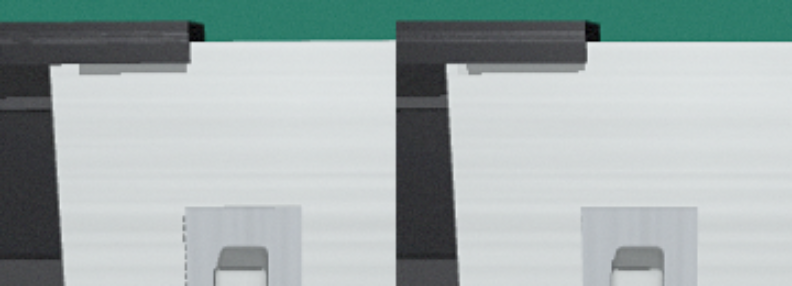

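Nothing moved relative to the carrier and the carrier is being pushed along, so the lid is at its stop, fully open. Back off, rise and go to the units.

Emit:
apply_moves:
  increments:
    - [[0,0,-0.5],[0,0,0],4]
    - [[0,0,0],[0,0,0],5]
    - [[0,-4,0],[0,0,0],6]
    - [[0,-6,0],[0,0,0],8]
    - [[0,-6,0],[0.8,0,0],9.5]

```text
t: 8.6
eef_pos: [674.7, 28.2, 200.3]
tcp_rot: [-1.579, -0.001, -1.599]
ft_force: [1.2, -0.5, -0.3]
opening: 0.68
```

```bash
python3 -c "
from h import *
print(readout.state()['joints'].round(2))
plan([510,-290,330],-91.5)
"
```

```text
[-0.06  0.58  1.43 -0.    1.13 -0.03]
at [674.7  28.2 200.3] yaw -1.6 t 8.6 open 64.6 F [ 1.2 -0.5 -0.3] n 10
[[[3.23,-1.28,-1.57],[0.0,9.0,0.0],9.5],[[3.43,-1.29,-1.04],[0.0,9.0,0.0],9.5],[[3.55,-1.29,-0.49],[0.0,9.0,0.0],9.5],[[3.58,-1.29,0.07],[0.0,9.0,0.0],9.5],[[3.53,-1.29,0.63],[0.0,9.0,0.0],9.5]]
[[[3.39,-1.3,1.17],[0.0,9.0,0.0],9.5],[[3.16,-1.3,1.69],[0.0,9.0,0.0],9.5],[[2.86,-1.3,2.16],[0.0,9.0,0.0],9.5],[[2.48,-1.3,2.58],[0.0,9.0,0.0],9.5],[[2.05,-1.3,2.94],[0.0,9.0,0.0],9.5]]
```

Emit:
apply_moves:
  increments:
    - [[3.2,-1.3,-1.6],[0,9,0],9.5]
    - [[3.4,-1.3,-1.0],[0,9,0],9.5]
    - [[3.6,-1.3,-0.5],[0,9,0],9.5]
    - [[3.6,-1.3,0.1],[0,9,0],9.5]
    - [[3.5,-1.3,0.6],[0,9,0],9.5]

```text
t: 9.22
eef_pos: [591.5, -132.6, 273.2]
tcp_rot: [-1.566, 0.002, -2.405]
ft_force: [-0.7, 0.7, 0.4]
opening: 0.998
```

Emit:
apply_moves:
  increments:
    - [[3.4,-1.3,1.2],[0,9,0],9.5]
    - [[3.2,-1.3,1.7],[0,9,0],9.5]
    - [[2.9,-1.3,2.2],[0,9,0],9.5]
    - [[2.5,-1.3,2.6],[0,9,0],9.5]
    - [[2.0,-1.3,2.9],[0,9,0],9.5]

```text
t: 9.85
eef_pos: [501.0, -295.1, 341.4]
tcp_rot: [-1.567, 0.01, 3.066]
ft_force: [-0.1, -0.4, -0.0]
opening: 1.003
```

```bash
cat >> h.py <<'E'
def seg(p,z=10,zt=20,vmax=285,dbg=False):
    """blue-grey unit blobs: body-fit rectangle"""
    hsv=cv2.cvtColor(p['img'],cv2.COLOR_RGB2HSV); im=p['img'].astype(int)
    m=((im[:,:,2]-im[:,:,0]>8)&(im[:,:,1]-im[:,:,0]>3)&(im[:,:,2]>=im[:,:,1]-3)&(hsv[:,:,2]>50)).astype(np.uint8); m[vmax:]=0
    m=cv2.morphologyEx(m,cv2.MORPH_OPEN,np.ones((3,3)))
    m=cv2.morphologyEx(m,cv2.MORPH_CLOSE,np.ones((9,9)))
    c,_=cv2.findContours(m,cv2.RETR_EXTERNAL,cv2.CHAIN_APPROX_NONE)
    for k in c:
        if cv2.contourArea(k)<250: continue
        g=np.array([ray(p,*q,zt)[:2] for q in k[:,0].astype(float)],np.float32)
        (cx,cy),(a,b),an=cv2.minAreaRect(g); bx=cv2.boxPoints(((cx,cy),(a,b),an))
        if a<b: an+=90
        print('blob px',k[:,0].mean(0).round(0),'world',round(cx,1),round(cy,1),'size',round(a,1),round(b,1),'long axis deg',round(an%180,1))
E
python3 -c "
from h import *
p=shot('wrist','w5.png')
seg(p); rep(p,['unit1'])
plan([510,-290,330],-91.5)
print(readout.state()['joints'].round(2))
"
```

```text
blob px [243. 230.] world 463.3 -190.8 size 25.4 60.3 long axis deg 167.4
blob px [390. 230.] world 449.5 -380.8 size 62.4 23.7 long axis deg 29.5
blob px [351. 133.] world 574.1 -336.8 size 60.8 24.5 long axis deg 20.1
blob px [31. 71.] world 676.9 39.1 size 63.8 23.8 long axis deg 88.8
blob px [588.  23.] world 678.2 -618.6 size 55.3 112.8 long axis deg 91.8
mark_of unit1 0.91 [ 472. -190.   12.] [242. 223.]
mark_of unit1 0.85 [ 451. -378.   10.] [387. 228.]
mark_of unit1 0.85 [ 359. -312.    7.] [341. 296.]
mark_of unit1 0.77 [ 585. -336.    9.] [349. 125.]
mark_of unit1 0.69 [ 466. -281.    7.] [312. 221.]
mark_of unit1 0.58 [ 722. -255.   -1.] [273.  11.]
at [ 500.6 -296.7  342.2] yaw -94.4 t 9.9 open 94.9 F [-0.3  0.3  0.3] n 1
[[[-0.87,1.23,-0.75],[-0.3,-2.9,-0.7],9.5],[[0,0,0],[0,0,0],9.5],[[0,0,0],[0,0,0],9.5],[[0,0,0],[0,0,0],9.5],[[0,0,0],[0,0,0],9.5]]
[-0.65  0.32  1.49  0.    1.32  1.  ]
```

View pics/w5.png

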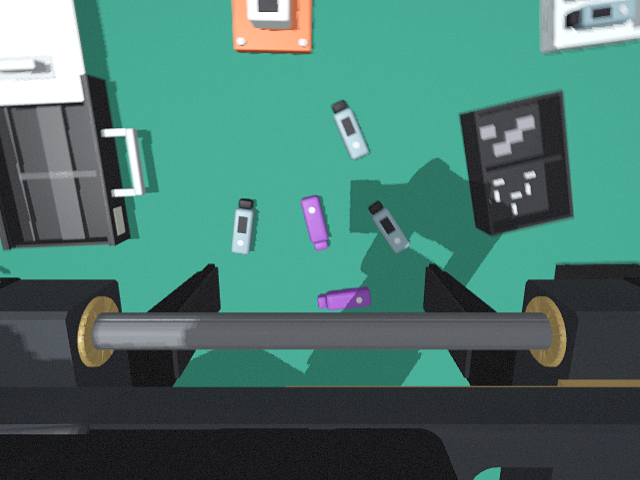

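Three loose units, each body about 60x24 and display up: A at (243,230), B at (390,230), C at (351,133). Purple look-alikes at (315,222) and (345,299). Going for A.

```bash
python3 -c "
from h import *
plan([463.3,-190.8,60],-102.6,op=4.6)
"
```

```text
at [ 500.6 -296.7  342.2] yaw -94.4 t 9.9 open 94.9 F [-0.3  0.3  0.3] n 6
[[[0.81,4.69,-1.74],[-0.0,1.4,-0.1],4.6],[[0.84,4.69,-1.72],[-0.0,1.4,-0.1],4.6],[[0.87,4.69,-1.69],[-0.0,1.4,-0.1],4.6],[[0.9,4.69,-1.67],[-0.0,1.4,-0.1],4.6],[[0.93,4.7,-1.64],[-0.0,1.4,-0.1],4.6]]
[[[0.96,4.7,-1.61],[-0.0,1.4,-0.1],4.6],[[0,0,0],[0,0,0],4.6],[[0,0,0],[0,0,0],4.6],[[0,0,0],[0,0,0],4.6],[[0,0,0],[0,0,0],4.6]]
```

Emit:
apply_moves:
  increments:
    - [[0.8,4.7,-1.7],[0,1.4,-0.1],4.6]
    - [[0.8,4.7,-1.7],[0,1.4,-0.1],4.6]
    - [[0.9,4.7,-1.7],[0,1.4,-0.1],4.6]
    - [[0.9,4.7,-1.7],[0,1.4,-0.1],4.6]
    - [[0.9,4.7,-1.6],[0,1.4,0],4.6]

```text
t: 10.58
eef_pos: [472.8, -207.7, 102.7]
tcp_rot: [-1.562, 0.016, 2.947]
ft_force: [1.5, -0.5, -0.4]
opening: 0.533
```

Emit:
apply_moves:
  increments:
    - [[1.0,4.2,-1.6],[0,1.4,0],4.6]
    - [[0,0,0],[0,0,0],4.6]
    - [[0,0,0],[0,0,0],4.6]
    - [[0,0,0],[0,0,0],4.6]
    - [[0,0,0],[0,0,0],4.6]

```text
t: 11.2
eef_pos: [468.4, -189.6, 60.8]
tcp_rot: [-1.562, 0.019, 2.929]
ft_force: [0.1, 0.2, -0.1]
opening: 0.484
```

```bash
python3 -c "
from h import *
p=shot('wrist','w6.png')
seg(p,vmax=300)
plan([463.3,-190.8,8],-102.6,op=4.6)
"
```

```text
blob px [322. 261.] world 470.4 -190.4 size 23.2 47.7 long axis deg 167.2
blob px [627. 210.] world 459.5 -356.1 size 21.1 41.6 long axis deg 178.2
blob px [563.  27.] world 565.0 -333.5 size 42.2 31.6 long axis deg 20.5
at [ 468.3 -189.6   60.8] yaw -102.2 t 11.2 open 45.9 F [0.4 0.4 0.4] n 1
[[[0.57,5.27,0.18],[-0.5,0.4,-1.1],4.6],[[0,0,0],[0,0,0],4.6],[[0,0,0],[0,0,0],4.6],[[0,0,0],[0,0,0],4.6],[[0,0,0],[0,0,0],4.6]]
```

Emit:
apply_moves:
  increments:
    - [[0.4,2.6,0.1],[-0.5,0.4,-1.1],4.6]
    - [[0.1,2.5,0.1],[0,0,0],4.6]
    - [[0,0.1,0],[0,0,0],4.6]
    - [[0,0,0],[0,0,0],1.5]
    - [[0,0,0],[0,0,0],1.5]

```text
t: 11.88
eef_pos: [465.4, -192.7, 11.4]
tcp_rot: [-1.569, 0.006, 2.921]
ft_force: [0.3, 0.5, 0.3]
opening: 0.328
```

Emit:
apply_moves:
  increments:
    - [[0,0,0],[0,0,0],1.5]
    - [[0,0,0],[0,0,0],1.5]
    - [[0,0,0],[0,0,0],1.5]
    - [[0,-3,0],[0,0,0],1.5]
    - [[0,-4,0],[0,0,0],1.5]

```text
t: 12.5
eef_pos: [464.3, -192.0, 82.1]
tcp_rot: [-1.57, 0.002, 2.921]
ft_force: [0.2, 0.5, -1.2]
opening: 0.249
```

```bash
python3 -c "
from h import *
p=shot('top');rep(p,['carrier','pocket1','carrier_bar','lid_tab']);rep(p,['unit1'],'look_for')
p=shot('wrist','w7.png')
plan([460,30,200],-91.2,op=1.5)
"
```

```text
mark_of carrier 0.83 [560.  25.   2.] [315. 235.]
mark_of pocket1 0.7 [505.   1.   2.] [324. 257.]
mark_of pocket1 0.67 [596.  -1.   5.] [326. 221.]
mark_of pocket1 0.59 [507.  68.  -1.] [297. 256.]
mark_of pocket1 0.58 [595.  64.   4.] [300. 220.]
mark_of lid_tab 0.55 [677.  26.  57.] [316. 184.]
look_for unit1 0.82 [ 574. -333.   22.] [462. 233.]
look_for unit1 0.73 [ 454. -376.   23.] [479. 282.]
look_for unit1 0.45 [ 360. -326.   24.] [459. 321.]
look_for unit1 0.21 [737.  24.  34.] [318. 162.]
at [ 464.3 -192.    80.8] yaw -102.6 t 12.8 open 23.8 F [-1.3  0.1 -0.5] n 5
[[[1.05,-2.39,-4.31],[-0.0,-2.3,-0.0],1.5],[[0.88,-2.39,-4.35],[-0.0,-2.3,-0.0],1.5],[[0.7,-2.39,-4.38],[-0.0,-2.3,-0.0],1.5],[[0.53,-2.39,-4.41],[-0.0,-2.3,-0.0],1.5],[[0.36,-2.38,-4.43],[-0.0,-2.3,-0.0],1.5]]
```

Unit A is held (opening 24 mm). The nets place the carrier origin near (562.5,32), so pocket 1 is near (507,66).

```bash
python3 -c "
from h import *
plan([501,66,150],-91.2,op=1.5)
"
```

```text
at [ 464.3 -192.    80.8] yaw -102.6 t 12.8 open 23.8 F [-1.3  0.1 -0.5] n 5
[[[0.41,-1.39,-5.19],[-0.0,-2.3,-0.0],1.5],[[0.2,-1.39,-5.21],[-0.0,-2.3,-0.0],1.5],[[-0.01,-1.39,-5.21],[-0.0,-2.3,-0.0],1.5],[[-0.21,-1.39,-5.21],[-0.0,-2.3,-0.0],1.5],[[-0.42,-1.38,-5.19],[-0.0,-2.3,-0.0],1.5]]
```

Emit:
apply_moves:
  increments:
    - [[0.4,-2.0,-5.2],[0,-2.3,0],1.5]
    - [[0.2,-2.0,-5.2],[0,-2.3,0],1.5]
    - [[0,-1.4,-5.2],[0,-2.3,0],1.5]
    - [[-0.2,-1.4,-5.2],[0,-2.3,0],1.5]
    - [[-0.4,-0.8,-5.0],[0,-2.3,0],1.5]

```text
t: 13.48
eef_pos: [500.0, 68.4, 153.2]
tcp_rot: [-1.572, -0.006, 3.121]
ft_force: [0.7, -1.0, -0.3]
opening: 0.25
```

Emit:
apply_moves:
  increments:
    - [[0,0,0],[0,0,0],1.5]
    - [[0,0,0],[0,0,0],1.5]
    - [[0,0,0],[0,0,0],1.5]
    - [[0,0,0],[0,0,0],1.5]
    - [[0,0,0],[0,0,0],1.5]

```text
t: 14.1
eef_pos: [499.2, 68.4, 150.6]
tcp_rot: [-1.571, -0.011, 3.122]
ft_force: [-0.5, 0.4, -1.0]
opening: 0.248
```

```bash
python3 -c "
from h import *
p=shot('wrist','w7.png')
rep(p,['carrier','pocket1','lid_tab'])
plan([501,66,150],-91.2,op=1.5)
"
```

```text
mark_of carrier 0.81 [561.  32.  -1.] [367. 143.]
mark_of pocket1 0.71 [592.  -3.   4.] [414. 100.]
mark_of pocket1 0.65 [504.   1.   4.] [405. 213.]
mark_of pocket1 0.58 [507.  70.   1.] [320. 211.]
mark_of pocket1 0.56 [598.  65.   6.] [325.  94.]
mark_of lid_tab 0.41 [590.   0.   2.] [408. 104.]
at [499.3  69.  150.8] yaw -91.1 t 14.3 open 23.7 F [-0.6  0.3 -0.4] n 1
[[[-0.18,0.07,0.29],[0.0,0.1,0.6],1.5],[[0,0,0],[0,0,0],1.5],[[0,0,0],[0,0,0],1.5],[[0,0,0],[0,0,0],1.5],[[0,0,0],[0,0,0],1.5]]
```

View pics/w7.png

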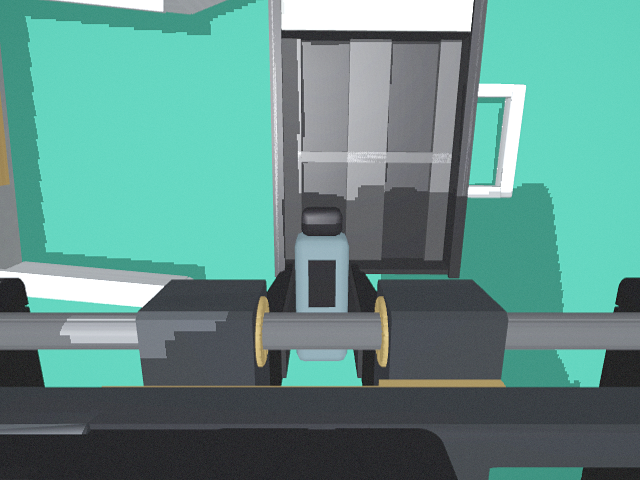

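```bash
python3 -c "
from h import *
p=shot('wrist')
for n,u,v in [('crossL',305,157),('crossR',445,157),('webL top',350,50),('webR top',391,50),('webL bot',348,185),('webR bot',389,185),('p4 outer',435,185),('p3 outer',303,60)]: print(n,ray(p,u,v,10).round(1))
for n,u,v in [('end outer L',286,265),('end outer R',450,272)]: print(n,ray(p,u,v,33).round(1))
"
```

```text
crossL [551.5  81.5  10. ]
crossR [549.5 -27.4  10. ]
webL top [627.4  46.5  10. ]
webR top [626.9  16.6  10. ]
webL bot [529.1  48.1  10. ]
webR bot [528.5  15.6  10. ]
p4 outer [527.8 -20.8  10. ]
p3 outer [621.3  80.9  10. ]
end outer L [471.1  97.5  33. ]
end outer R [463.  -29.6  33. ]
```

Emit:
apply_moves:
  increments:
    - [[-0.1,4.5,0.2],[0,0,0.5],1.5]
    - [[-0.1,4.5,0.2],[0,0,0],1.5]
    - [[0,3.0,0],[0,0,0],1.5]
    - [[0,1.0,0],[0,0,0],1.5]
    - [[0,0,0],[0,0,0],1.5]

```text
t: 14.98
eef_pos: [502.6, 65.1, 18.9]
tcp_rot: [-1.571, 0.003, 3.123]
ft_force: [0.4, -0.6, -0.8]
opening: 0.248
```

```bash
python3 -c "
from h import *
plan([501,65.6,16],-91.2,op=1.5)
p=shot('wrist','w8.png')
seg(p,vmax=310)
"
```

```text
at [502.6  65.1  18.9] yaw -91.1 t 15.0 open 23.6 F [ 0.4 -0.6 -0.8] n 1
[[[0.16,0.29,-0.04],[0.0,0.1,-0.2],1.5],[[0,0,0],[0,0,0],1.5],[[0,0,0],[0,0,0],1.5],[[0,0,0],[0,0,0],1.5],[[0,0,0],[0,0,0],1.5]]
blob px [433. 295.] world 499.5 10.5 size 54.9 14.3 long axis deg 89.0
blob px [209. 295.] world 501.4 118.7 size 51.5 14.3 long axis deg 89.0
blob px [321. 272.] world 511.7 65.6 size 24.6 36.9 long axis deg 179.2
blob px [633. 179.] world 550.5 -67.9 size 29.8 7.2 long axis deg 9.9
```

Emit:
apply_moves:
  increments:
    - [[0.1,0.3,0],[0,0,0],1.5]
    - [[0,0.1,0],[0,0,0],3.2]
    - [[0,0,0],[0,0,0],3.2]
    - [[0,0,0],[0,0,0],3.2]
    - [[0,0,0],[0,0,0],3.2]

```text
t: 15.65
eef_pos: [503.2, 65.3, 18.1]
tcp_rot: [-1.572, 0.009, 3.123]
ft_force: [0.4, 0.3, -0.5]
opening: 0.337
```

Emit:
apply_moves:
  increments:
    - [[0,-1.0,0],[0,0,0],3.2]
    - [[0,-4.0,0],[0,0,0],3.2]
    - [[0,-5,0],[0,0,0],4]
    - [[0,-5,0.5],[0,0,0],4.6]
    - [[1,-4,3],[0,0,0],4.6]

```text
t: 16.27
eef_pos: [489.7, 30.7, 213.6]
tcp_rot: [-1.571, 0.005, 3.125]
ft_force: [-0.2, 0.7, 0.1]
opening: 0.482
```

```bash
python3 -c "
from h import *
p=shot('wrist','w9.png')
seg(p,zt=24)
p=shot('top');rep(p,['unit1'],'look_for');rep(p,['unit1'])
plan([574,-337,100],-69.9,op=4.6)
"
```

```text
blob px [ 73. 251.] world 454.8 269.1 size 141.0 17.6 long axis deg 83.6
blob px [286. 204.] world 498.3 64.8 size 25.1 61.3 long axis deg 178.3
blob px [431. 141.] world 559.6 -59.7 size 35.9 80.6 long axis deg 178.3
blob px [321.   3.] world 666.6 29.1 size 66.2 4.5 long axis deg 89.1
blob px [87.  9.] world 662.2 224.9 size 142.1 19.6 long axis deg 89.1
look_for unit1 0.8 [ 575. -331.   18.] [461. 232.]
look_for unit1 0.71 [ 468. -280.   17.] [439. 275.]
look_for unit1 0.6 [ 457. -376.   18.] [479. 281.]
mark_of unit1 0.86 [ 462. -282.    8.] [439. 278.]
mark_of unit1 0.76 [ 454. -378.   10.] [479. 282.]
mark_of unit1 0.75 [ 357. -318.   11.] [454. 322.]
mark_of unit1 0.64 [ 578. -334.   11.] [461. 231.]
at [489.5  30.1 211.9] yaw -91.1 t 16.5 open 45.7 F [-0.7 -1.3 -0.5] n 7
[[[-1.3,1.6,5.22],[-0.0,-3.0,-0.0],4.6],[[-1.02,1.6,5.28],[-0.0,-3.0,-0.0],4.6],[[-0.74,1.6,5.33],[-0.0,-3.0,-0.0],4.6],[[-0.46,1.6,5.36],[-0.0,-3.0,-0.0],4.6],[[-0.18,1.6,5.38],[-0.0,-3.0,-0.0],4.6]]
[[[0.1,1.6,5.38],[-0.0,-3.0,-0.0],4.6],[[0.39,1.6,5.37],[-0.0,-3.0,-0.0],4.6],[[0,0,0],[0,0,0],4.6],[[0,0,0],[0,0,0],4.6],[[0,0,0],[0,0,0],4.6]]
```

View pics/w9.png

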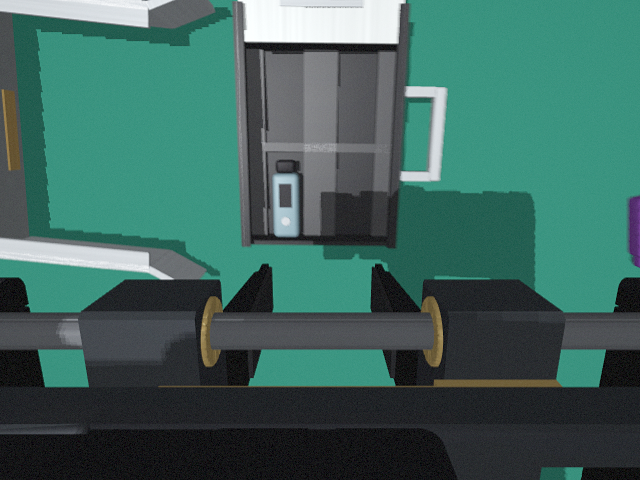

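Unit A lies in pocket 1 at (286,204), and the cross web is at (330,147). Going on to unit C, with a numeric check of A from this same shot first.

```bash
python3 -c "
from h import *
p=shot('wrist')
for n,u,v,z in [('cross',275,147,10),('unit near edge',286,237,24),('unit tip',286,160,17),('end wall top inner',300,239,33),('web',304,110,10),('web',337,110,10)]: print(n,ray(p,u,v,z).round(1))
"
```

```text
cross [550.7  72.8  10. ]
unit near edge [468.   64.7  24. ]
unit tip [539.   62.5  17. ]
end wall top inner [468.1  51.   33. ]
web [583.  45.  10.]
web [582.4  15.   10. ]
```

Emit:
apply_moves:
  increments:
    - [[-1.3,1.6,5.2],[0,-3,0],4.6]
    - [[-1.0,1.6,5.3],[0,-3,0],4.6]
    - [[-0.7,1.6,5.3],[0,-3,0],4.6]
    - [[-0.5,1.6,5.4],[0,-3,0],4.6]
    - [[-0.2,1.6,5.4],[0,-3,0],4.6]

```text
t: 17.15
eef_pos: [551.7, -232.5, 122.8]
tcp_rot: [-1.577, -0.004, -2.881]
ft_force: [0.3, -0.3, 0.1]
opening: 0.483
```

Emit:
apply_moves:
  increments:
    - [[0.1,1.6,5.4],[0,-3,0],4.6]
    - [[0.4,1.6,5.4],[0,-3,0],4.6]
    - [[0,0,0],[0,0,0],4.6]
    - [[0,0,0],[0,0,0],4.6]
    - [[0,0,0],[0,0,0],4.6]

```text
t: 17.77
eef_pos: [576.5, -338.6, 79.4]
tcp_rot: [-1.589, -0.01, -2.773]
ft_force: [-1.0, -0.1, 0.1]
opening: 0.481
```

```bash
python3 -c "
from h import *
p=shot('wrist','w10.png')
seg(p,vmax=300)
plan([574.1,-336.8,9],-69.9,op=4.6)
"
```

```text
blob px [319. 249.] world 576.4 -335.7 size 60.1 23.3 long axis deg 20.3
at [ 576.6 -338.5   79.5] yaw -68.9 t 17.8 open 46.0 F [-1.3  0.2  0.7] n 2
[[[0.05,3.53,-0.06],[0.5,0.5,0.3],4.6],[[0.07,3.53,-0.09],[0.5,0.5,0.3],4.6],[[0,0,0],[0,0,0],4.6],[[0,0,0],[0,0,0],4.6],[[0,0,0],[0,0,0],4.6]]
```

Emit:
apply_moves:
  increments:
    - [[0,3.5,-0.2],[0.5,0.5,0.3],4.6]
    - [[0,3.2,0],[0.5,0.5,0.3],4.6]
    - [[0,0.4,0],[0,0,0],4.6]
    - [[0,0,0],[0,0,0],1.5]
    - [[0,0,0],[0,0,0],1.5]

```text
t: 18.45
eef_pos: [577.6, -333.3, 12.2]
tcp_rot: [-1.566, 0.004, -2.787]
ft_force: [-0.4, 0.2, -0.1]
opening: 0.325
```

Emit:
apply_moves:
  increments:
    - [[0,0,0],[0,0,0],1.5]
    - [[0,0,0],[0,0,0],1.5]
    - [[0,0,0],[0,0,0],1.5]
    - [[0,0,0],[0,0,0],1.5]
    - [[0,-4,0],[0,0,0],1.5]

```text
t: 19.08
eef_pos: [576.7, -332.8, 52.0]
tcp_rot: [-1.568, 0.002, -2.787]
ft_force: [-0.2, -0.6, -1.2]
opening: 0.247
```

```bash
python3 -c "
from h import *
p=shot('top');rep(p,['carrier','pocket1']);rep(p,['unit1'],'look_for')
# pocket2 (-33,56), mouth toward +x => body centre -6 in x, aim +1
cx,cy=-33,56
print(562.5+.018*cx-cy-5, 31.6+cx+.018*cy)
plan([501.5,-0.4,150],-91.1,op=1.5)
"
```

```text
mark_of carrier 0.79 [563.  25.  -0.] [315. 234.]
mark_of pocket1 0.91 [593.  -3.   1.] [327. 222.]
mark_of pocket1 0.65 [504.  -1.   1.] [325. 258.]
mark_of pocket1 0.65 [596.  63.   7.] [301. 220.]
mark_of pocket1 0.56 [509.  68.   4.] [297. 255.]
look_for unit1 0.69 [503.  70.  28.] [296. 257.]
500.90599999999995 -0.39199999999999857
at [ 578.1 -333.7   54.7] yaw -69.7 t 19.3 open 23.7 F [ 0.9 -0.3 -0.3] n 6
[[[-0.74,-1.63,-5.64],[-0.1,3.6,-0.1],1.5],[[-0.39,-1.62,-5.68],[-0.1,3.6,-0.1],1.5],[[-0.03,-1.62,-5.69],[-0.1,3.6,-0.1],1.5],[[0.32,-1.61,-5.68],[-0.1,3.6,-0.1],1.5],[[0.68,-1.6,-5.66],[-0.1,3.6,-0.1],1.5]]
[[[1.03,-1.6,-5.6],[-0.1,3.6,-0.1],1.5],[[0,0,0],[0,0,0],1.5],[[0,0,0],[0,0,0],1.5],[[0,0,0],[0,0,0],1.5],[[0,0,0],[0,0,0],1.5]]
```

Emit:
apply_moves:
  increments:
    - [[-0.8,-2.4,-5.6],[0,3.6,0],1.5]
    - [[-0.4,-2.0,-5.7],[0,3.6,0],1.5]
    - [[0,-1.6,-5.7],[0,3.6,0],1.5]
    - [[0.3,-1.6,-5.7],[0,3.6,0],1.5]
    - [[0.7,-1.2,-5.7],[0,3.6,0],1.5]

```text
t: 19.9
eef_pos: [512.1, -49.7, 136.9]
tcp_rot: [-1.569, 0.001, -3.117]
ft_force: [1.5, 0.3, -0.6]
opening: 0.246
```

Emit:
apply_moves:
  increments:
    - [[0.8,-0.8,-5.6],[0,3.6,0],1.5]
    - [[0,0,0],[0,0,0],1.5]
    - [[0,0,0],[0,0,0],1.5]
    - [[0,0,0],[0,0,0],1.5]
    - [[0,0,0],[0,0,0],1.5]

```text
t: 20.52
eef_pos: [500.7, 9.0, 142.7]
tcp_rot: [-1.569, -0.003, 3.104]
ft_force: [-0.4, 0.4, -0.2]
opening: 0.247
```

```bash
python3 -c "
from h import *
p=shot('wrist','w11.png')
seg(p,zt=24,vmax=300)
rep(p,['carrier','pocket1'])
plan([504,-0.4,30],-91.1,op=1.5)
"
```

```text
blob px [321. 267.] world 471.6 10.6 size 41.7 54.7 long axis deg 177.9
blob px [249. 232.] world 499.3 64.4 size 26.1 60.9 long axis deg 178.6
mark_of carrier 0.71 [565.  30.   2.] [292. 143.]
mark_of carrier 0.51 [507.  66.  18.] [247. 223.]
mark_of pocket1 0.92 [504.  -1.   5.] [334. 220.]
mark_of pocket1 0.84 [598.  64.   7.] [243. 100.]
mark_of pocket1 0.59 [592.  -1.   5.] [331. 104.]
at [500.6   9.3 142.9] yaw -92.1 t 20.7 open 23.6 F [-0.2  0.1 -0.2] n 2
[[[-0.21,5.64,0.47],[-0.0,-0.5,0.1],1.5],[[-0.19,5.64,0.48],[-0.0,-0.5,0.1],1.5],[[0,0,0],[0,0,0],1.5],[[0,0,0],[0,0,0],1.5],[[0,0,0],[0,0,0],1.5]]
```

View pics/w11.png

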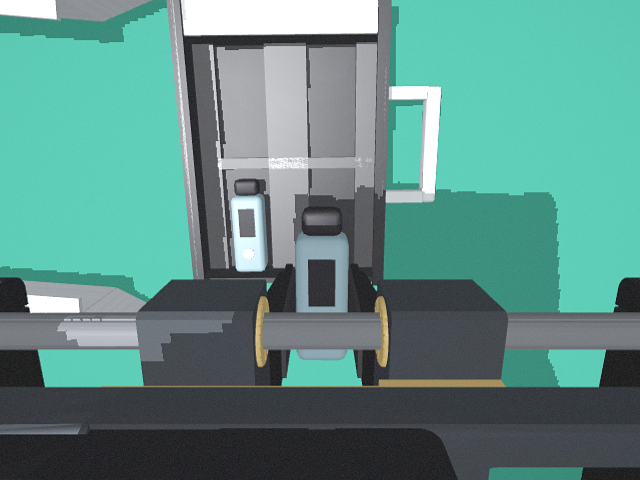

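Emit:
apply_moves:
  increments:
    - [[-0.2,4.5,0.5],[0,-0.5,0],1.5]
    - [[-0.2,4.2,0.4],[0,-0.5,0],1.5]
    - [[0,2.5,0],[0,0,0],1.5]
    - [[0,1.0,0],[0,0,0],1.5]
    - [[0,0,0],[0,0,0],1.5]

```text
t: 21.3
eef_pos: [505.9, -1.9, 18.6]
tcp_rot: [-1.569, 0.001, 3.12]
ft_force: [-0.2, -0.2, 0.4]
opening: 0.251
```

```bash
python3 -c "
from h import *
plan([505,-0.4,16.5],-91.1,op=1.5)
p=shot('wrist','w12.png')
for n,u,v,z in [('x',321,200,10)]: pass
seg(p,vmax=310,zt=25)
"
```

```text
at [505.9  -1.9  18.6] yaw -91.2 t 21.3 open 23.9 F [-0.2 -0.2  0.4] n 1
[[[0.09,0.21,-0.14],[-0.1,-0.1,-0.0],1.5],[[0,0,0],[0,0,0],1.5],[[0,0,0],[0,0,0],1.5],[[0,0,0],[0,0,0],1.5],[[0,0,0],[0,0,0],1.5]]
blob px [451. 298.] world 504.4 -59.1 size 12.7 20.6 long axis deg 90.3
blob px [187. 279.] world 516.4 58.5 size 34.2 32.2 long axis deg 89.0
blob px [321. 272.] world 516.9 -1.5 size 23.8 35.8 long axis deg 178.8
blob px [466. 248.] world 527.6 -62.4 size 18.6 15.3 long axis deg 88.8
blob px [476. 157.] world 564.4 -65.6 size 2.7 48.0 long axis deg 178.3
```

Emit:
apply_moves:
  increments:
    - [[0.3,0.2,-0.1],[0,0,0],1.5]
    - [[0,0.1,0],[0,0,0],1.5]
    - [[0,0,0],[0,0,0],3.2]
    - [[0,0,0],[0,0,0],3.2]
    - [[0,0,0],[0,0,0],3.2]

```text
t: 21.98
eef_pos: [504.2, -0.7, 18.5]
tcp_rot: [-1.568, 0.006, 3.121]
ft_force: [0.4, 0.0, -0.2]
opening: 0.334
```

Emit:
apply_moves:
  increments:
    - [[0,0,0],[0,0,0],3.2]
    - [[0,-1.0,0],[0,0,0],3.2]
    - [[0,-4.0,0],[0,0,0],3.2]
    - [[0,-5,0],[0,0,0],4]
    - [[0.5,-5,1],[0,0,0],4.6]

```text
t: 22.6
eef_pos: [496.8, -10.0, 171.4]
tcp_rot: [-1.569, -0.0, 3.121]
ft_force: [0.7, -0.1, -0.8]
opening: 0.463
```

```bash
python3 -c "
from h import *
p=shot('wrist','w13.png')
seg(p,zt=24,vmax=300)
p=shot('top');rep(p,['unit1'],'look_for')
plan([460,-340,240],-60.5,op=4.6)
"
```

```text
blob px [232. 221.] world 498.9 64.1 size 26.8 61.8 long axis deg 178.8
blob px [311. 217.] world 499.8 -0.5 size 24.2 60.8 long axis deg 179.0
blob px [11.  7.] world 661.6 213.4 size 17.5 9.2 long axis deg 88.9
look_for unit1 0.74 [ 360. -318.   24.] [455. 321.]
look_for unit1 0.64 [ 465. -283.   18.] [440. 277.]
look_for unit1 0.59 [ 456. -380.   18.] [480. 281.]
at [497.7 -10.5 172. ] yaw -91.2 t 22.8 open 45.9 F [0.5 0.  0.3] n 6
[[[0.5,-1.12,5.51],[-0.0,-5.1,-0.0],4.6],[[0.99,-1.13,5.44],[-0.0,-5.1,-0.0],4.6],[[1.48,-1.13,5.33],[-0.0,-5.1,-0.0],4.6],[[1.95,-1.13,5.17],[-0.0,-5.1,-0.0],4.6],[[2.4,-1.13,4.98],[-0.0,-5.1,-0.0],4.6]]
[[[2.84,-1.13,4.74],[-0.0,-5.1,-0.0],4.6],[[0,0,0],[0,0,0],4.6],[[0,0,0],[0,0,0],4.6],[[0,0,0],[0,0,0],4.6],[[0,0,0],[0,0,0],4.6]]
```

```bash
python3 -c "
from h import *
plan([451,-379.5,80],-60.5,op=4.6)
"
```

```text
at [497.7 -10.5 172. ] yaw -91.2 t 22.8 open 45.9 F [0.5 0.  0.3] n 7
[[[0.56,1.32,5.28],[-0.0,-4.4,-0.0],4.6],[[0.96,1.32,5.22],[-0.0,-4.4,-0.0],4.6],[[1.36,1.32,5.14],[-0.0,-4.4,-0.0],4.6],[[1.75,1.32,5.02],[-0.0,-4.4,-0.0],4.6],[[2.12,1.32,4.87],[-0.0,-4.4,-0.0],4.6]]
[[[2.49,1.32,4.69],[-0.0,-4.4,-0.0],4.6],[[2.84,1.32,4.49],[-0.0,-4.4,-0.0],4.6],[[0,0,0],[0,0,0],4.6],[[0,0,0],[0,0,0],4.6],[[0,0,0],[0,0,0],4.6]]
```

Emit:
apply_moves:
  increments:
    - [[0.6,0.8,5.3],[0,-4.4,0],4.6]
    - [[1.0,1.3,5.2],[0,-4.4,0],4.6]
    - [[1.4,1.3,5.1],[0,-4.4,0],4.6]
    - [[1.8,1.3,5.0],[0,-4.4,0],4.6]
    - [[2.1,1.3,4.9],[0,-4.4,0],4.6]

```text
t: 23.38
eef_pos: [463.0, -277.3, 108.2]
tcp_rot: [-1.57, 0.002, -2.761]
ft_force: [0.2, 0.3, -0.8]
opening: 0.484
```

Emit:
apply_moves:
  increments:
    - [[2.5,1.3,4.7],[0,-4.4,0],4.6]
    - [[2.8,1.3,4.5],[0,-4.4,0],4.6]
    - [[0,0,0],[0,0,0],4.6]
    - [[0,0,0],[0,0,0],4.6]
    - [[0,0,0],[0,0,0],4.6]

```text
t: 24.0
eef_pos: [448.8, -386.0, 75.3]
tcp_rot: [-1.579, 0.0, -2.605]
ft_force: [-0.8, 1.0, 0.4]
opening: 0.483
```

```bash
python3 -c "
from h import *
p=shot('wrist','w14.png')
seg(p,vmax=300)
plan([450,-380,9],-60.5,op=4.6)
"
```

```text
blob px [160. 290.] world 377.9 -310.9 size 12.5 66.9 long axis deg 121.0
blob px [316. 246.] world 450.9 -380.6 size 59.6 23.0 long axis deg 29.9
at [ 448.9 -385.9   75.4] yaw -59.3 t 24.1 open 46.4 F [ 0.7  0.5 -0.7] n 2
[[[-0.2,3.32,-0.2],[0.2,0.6,-0.0],4.6],[[-0.19,3.32,-0.22],[0.2,0.6,-0.0],4.6],[[0,0,0],[0,0,0],4.6],[[0,0,0],[0,0,0],4.6],[[0,0,0],[0,0,0],4.6]]
```

Emit:
apply_moves:
  increments:
    - [[-0.2,3.3,-0.2],[0.2,0.6,0],4.6]
    - [[-0.1,3.0,-0.1],[0.2,0.6,0],4.6]
    - [[0,0.4,0],[0,0,0],4.6]
    - [[0,0,0],[0,0,0],1.5]
    - [[0,0,0],[0,0,0],1.5]

```text
t: 24.68
eef_pos: [452.5, -379.2, 10.8]
tcp_rot: [-1.566, 0.002, -2.622]
ft_force: [-0.5, -0.2, -0.3]
opening: 0.329
```

Emit:
apply_moves:
  increments:
    - [[0,0,0],[0,0,0],1.5]
    - [[0,0,0],[0,0,0],1.5]
    - [[0,0,0],[0,0,0],1.5]
    - [[0,0,0],[0,0,0],1.5]
    - [[0,-4,0],[0,0,0],1.5]

```text
t: 25.3
eef_pos: [451.8, -378.7, 50.9]
tcp_rot: [-1.569, 0.001, -2.622]
ft_force: [0.3, -0.1, 0.2]
opening: 0.25
```

```bash
python3 -c "
from h import *
p=shot('top');rep(p,['carrier','pocket1']);rep(p,['unit1'],'look_for')
plan([587,64,150],-91.1,op=1.5)
"
```

```text
mark_of carrier 0.74 [ 523. -538.    1.] [544. 256.]
mark_of carrier 0.61 [558.  27.  -0.] [315. 236.]
mark_of carrier 0.26 [524. 513.   3.] [120. 244.]
mark_of pocket1 0.96 [505.  68.  -0.] [298. 257.]
mark_of pocket1 0.96 [593.  -3.   3.] [327. 222.]
mark_of pocket1 0.95 [595.  66.   9.] [299. 220.]
mark_of pocket1 0.7 [502.   0.   3.] [325. 259.]
look_for unit1 0.62 [503.   2.  23.] [324. 258.]
look_for unit1 0.52 [ 466. -282.   19.] [440. 276.]
look_for unit1 0.51 [508.  64.  24.] [299. 255.]
at [ 452.9 -379.8   53.1] yaw -60.2 t 25.5 open 23.5 F [-0.4  0.3 -1. ] n 8
[[[-4.21,-1.23,-3.97],[-0.1,3.9,-0.0],1.5],[[-3.93,-1.23,-4.25],[-0.1,3.9,-0.0],1.5],[[-3.64,-1.23,-4.5],[-0.1,3.9,-0.0],1.5],[[-3.33,-1.23,-4.74],[-0.1,3.9,-0.0],1.5],[[-3.0,-1.23,-4.95],[-0.1,3.9,-0.0],1.5]]
[[[-2.66,-1.22,-5.15],[-0.1,3.9,-0.0],1.5],[[-2.31,-1.22,-5.31],[-0.1,3.9,-0.0],1.5],[[-1.94,-1.22,-5.46],[-0.1,3.9,-0.0],1.5],[[0,0,0],[0,0,0],1.5],[[0,0,0],[0,0,0],1.5]]
```

Emit:
apply_moves:
  increments:
    - [[-4.2,-2.5,-4.0],[0,3.9,0],1.5]
    - [[-3.9,-2.0,-4.2],[0,3.9,0],1.5]
    - [[-3.6,-1.5,-4.5],[0,3.9,0],1.5]
    - [[-3.3,-1.2,-4.7],[0,3.9,0],1.5]
    - [[-3.0,-1.2,-5.0],[0,3.9,0],1.5]

```text
t: 26.12
eef_pos: [537.0, -99.2, 132.4]
tcp_rot: [-1.569, -0.0, -2.98]
ft_force: [0.5, -0.4, -0.9]
opening: 0.251
```

Emit:
apply_moves:
  increments:
    - [[-2.7,-0.5,-5.1],[0,3.9,0],1.5]
    - [[-2.5,-0.5,-5.3],[0,3.9,0],1.5]
    - [[-2.2,0,-5.4],[0,3.9,0],1.5]
    - [[0,0,0],[0,0,0],1.5]
    - [[0,0,0],[0,0,0],1.5]

```text
t: 26.75
eef_pos: [596.6, 74.3, 137.8]
tcp_rot: [-1.569, -0.006, 3.096]
ft_force: [0.6, -0.7, -0.2]
opening: 0.248
```

```bash
python3 -c "
from h import *
p=shot('wrist','w15.png')
seg(p,zt=24,vmax=300)
rep(p,['pocket1'])
plan([593.5,64,60],-91.1,op=1.5)
"
```

```text
blob px [321. 267.] world 568.5 75.8 size 40.5 53.0 long axis deg 177.4
blob px [108. 142.] world 666.5 215.2 size 168.8 40.7 long axis deg 83.3
blob px [382. 121.] world 673.1 27.6 size 68.4 24.6 long axis deg 88.5
mark_of pocket1 0.91 [593.  -2.   3.] [417. 224.]
mark_of pocket1 0.62 [598.  63.   7.] [336. 224.]
at [596.7  73.5 138.2] yaw -92.7 t 26.9 open 23.6 F [-0.5 -0.4 -1.2] n 2
[[[0.12,3.91,0.47],[-0.1,-0.8,0.1],1.5],[[0.13,3.91,0.48],[-0.1,-0.8,0.1],1.5],[[0,0,0],[0,0,0],1.5],[[0,0,0],[0,0,0],1.5],[[0,0,0],[0,0,0],1.5]]
```

View pics/w15.png

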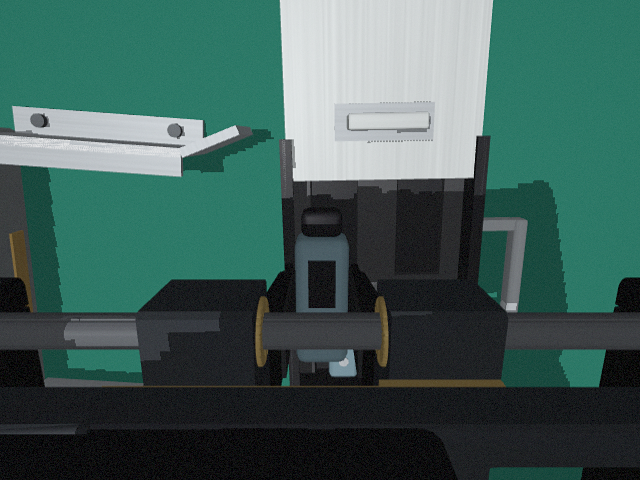

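Emit:
apply_moves:
  increments:
    - [[0.3,2.0,0.5],[0,-0.8,0],1.5]
    - [[0.2,2.0,0.4],[0,-0.8,0],1.5]
    - [[0,2.0,0],[0,0,0],1.5]
    - [[0,1.0,0],[0,0,0],1.5]
    - [[0,0,0],[0,0,0],1.5]

```text
t: 27.48
eef_pos: [590.3, 58.1, 66.8]
tcp_rot: [-1.569, -0.005, 3.116]
ft_force: [0.0, 0.1, 0.3]
opening: 0.249
```

```bash
python3 -c "
from h import *
p=shot('wrist','w16.png')
a=p['img'][100:340,220:460,::-1]; cv2.imwrite('pics/w16c.png',cv2.resize(a,None,fx=2.4,fy=2.4))
plan([593,64,16],-91.1,op=1.5)
"
```

```text
at [590.5  58.2  67.3] yaw -91.4 t 27.5 open 23.6 F [ 0.6 -0.6  0.3] n 1
[[[-0.25,5.12,-0.6],[-0.1,-0.3,0.2],1.5],[[0,0,0],[0,0,0],1.5],[[0,0,0],[0,0,0],1.5],[[0,0,0],[0,0,0],1.5],[[0,0,0],[0,0,0],1.5]]
```

View pics/w16c.png

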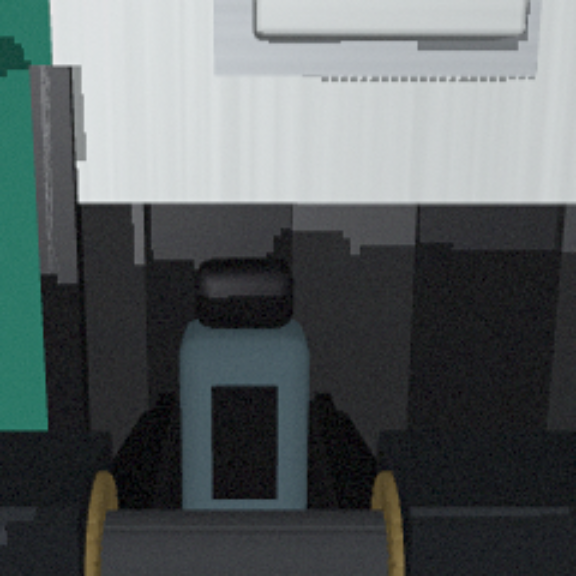

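The mouthpiece is clear of the lid edge. The unit needs about 6 mm toward +y, then down.

Emit:
apply_moves:
  increments:
    - [[-0.2,1.5,-0.6],[0,-0.3,0],1.5]
    - [[0,1.7,0],[0,0,0],1.5]
    - [[0,1.2,0],[0,0,0],1.5]
    - [[0,0.4,0],[0,0,0],1.5]
    - [[0,0,0],[0,0,0],1.5]

```text
t: 28.15
eef_pos: [593.0, 64.5, 16.5]
tcp_rot: [-1.569, -0.003, 3.122]
ft_force: [1.0, 0.3, -0.6]
opening: 0.249
```

```bash
python3 -c "
from h import *
p=shot('wrist','w17.png')
seg(p,zt=25,vmax=310)
plan([593,64,16],-91.1,op=1.5)
"
```

```text
blob px [322. 272.] world 604.4 64.8 size 23.0 34.5 long axis deg 178.9
blob px [ 52. 131.] world 659.5 165.9 size 57.4 39.9 long axis deg 83.9
blob px [414. 102.] world 673.6 26.8 size 71.0 25.8 long axis deg 88.4
at [593.1  64.6  16.7] yaw -91.1 t 28.2 open 23.7 F [-0.9  0.1  0.7] n 1
[[[0.01,0.07,0.06],[-0.1,0.0,0.2],1.5],[[0,0,0],[0,0,0],1.5],[[0,0,0],[0,0,0],1.5],[[0,0,0],[0,0,0],1.5],[[0,0,0],[0,0,0],1.5]]
```

Emit:
apply_moves:
  increments:
    - [[0,0,0],[0,0,0],3.2]
    - [[0,0,0],[0,0,0],3.2]
    - [[0,0,0],[0,0,0],3.2]
    - [[0,0,0],[0,0,0],3.2]
    - [[0,-1,0],[0,0,0],3.2]

```text
t: 28.82
eef_pos: [593.4, 64.5, 27.9]
tcp_rot: [-1.569, -0.002, 3.122]
ft_force: [-0.0, -0.0, -0.3]
opening: 0.332
```

Emit:
apply_moves:
  increments:
    - [[0,-4,0],[0,0,0],3.2]
    - [[0,-5.5,0],[0,0,0],3.2]
    - [[2,-5,1],[0,0,0],5]
    - [[4,-4,1.5],[0,0,0],6]
    - [[2,0,1],[0,0,0],6]

```text
t: 29.45
eef_pos: [511.9, 31.0, 222.3]
tcp_rot: [-1.568, 0.002, 3.123]
ft_force: [-0.1, 0.3, 0.2]
opening: 0.589
```

```bash
python3 -c "
from h import *
p=shot('wrist','w18.png')
seg(p,zt=24,vmax=290)
rep(p,['carrier','lid_tab'])
plan([668,30,120],-1.1,op=6)
"
```

```text
blob px [ 78. 271.] world 455.7 271.4 size 147.7 13.3 long axis deg 83.3
blob px [291. 222.] world 501.0 61.1 size 24.0 60.2 long axis deg 178.3
blob px [354. 222.] world 500.9 0.1 size 24.5 59.9 long axis deg 178.8
blob px [426. 143.] world 565.3 -60.1 size 72.2 32.5 long axis deg 3.1
blob px [283. 129.] world 587.9 64.4 size 24.9 59.7 long axis deg 178.9
blob px [90. 33.] world 668.2 219.2 size 173.0 34.5 long axis deg 86.5
blob px [322.  28.] world 674.8 29.3 size 67.2 23.6 long axis deg 88.3
mark_of carrier 0.81 [567.  28.   1.] [324. 152.]
mark_of lid_tab 0.66 [561. -74.  31.] [437. 157.]
mark_of lid_tab 0.57 [675.  32.  54.] [317.  12.]
at [512.3  31.2 219.7] yaw -91.1 t 29.6 open 59.6 F [ 0.2 -0.4  0.6] n 10
[[[-1.56,0.99,-0.02],[0.0,-9.0,0.0],6],[[-1.54,0.99,0.22],[0.0,-9.0,0.0],6],[[-1.49,0.99,0.46],[0.0,-9.0,0.0],6],[[-1.4,1.0,0.69],[0.0,-9.0,0.0],6],[[-1.27,1.0,0.9],[0.0,-9.0,0.0],6]]
[[[-1.11,1.0,1.09],[0.0,-9.0,0.0],6],[[-0.93,1.0,1.25],[0.0,-9.0,0.0],6],[[-0.72,1.0,1.38],[0.0,-9.0,0.0],6],[[-0.5,1.0,1.47],[0.0,-9.0,0.0],6],[[-0.26,1.0,1.53],[0.0,-9.0,0.0],6]]
```

View pics/w18.png

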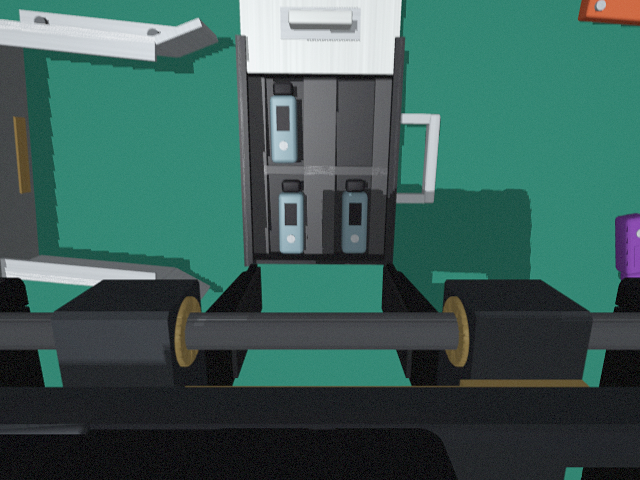

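All three units lie flat in their pockets: (291,222), (354,222), (283,129). Now shut the lid.

```bash
python3 -c "
from h import *
plan([672,30,80],-1.1,op=6)
"
```

```text
at [512.3  31.2 219.7] yaw -91.1 t 29.6 open 59.6 F [ 0.2 -0.4  0.6] n 10
[[[-1.6,1.39,-0.02],[0.0,-9.0,0.0],6],[[-1.58,1.39,0.23],[0.0,-9.0,0.0],6],[[-1.53,1.39,0.47],[0.0,-9.0,0.0],6],[[-1.43,1.4,0.71],[0.0,-9.0,0.0],6],[[-1.31,1.4,0.92],[0.0,-9.0,0.0],6]]
[[[-1.14,1.4,1.11],[0.0,-9.0,0.0],6],[[-0.96,1.4,1.28],[0.0,-9.0,0.0],6],[[-0.74,1.4,1.41],[0.0,-9.0,0.0],6],[[-0.51,1.4,1.51],[0.0,-9.0,0.0],6],[[-0.27,1.4,1.57],[0.0,-9.0,0.0],6]]
```

Emit:
apply_moves:
  increments:
    - [[-1.6,1.2,0],[0,-9,0],6]
    - [[-1.6,1.4,0.2],[0,-9,0],6]
    - [[-1.5,1.4,0.5],[0,-9,0],6]
    - [[-1.4,1.4,0.7],[0,-9,0],6]
    - [[-1.3,1.4,0.9],[0,-9,0],6]

```text
t: 30.22
eef_pos: [597.7, 32.9, 148.3]
tcp_rot: [-1.571, -0.003, -2.351]
ft_force: [-0.5, -0.0, 0.1]
opening: 0.631
```

Emit:
apply_moves:
  increments:
    - [[-1.1,1.4,1.1],[0,-9,0],6]
    - [[-1.0,1.4,1.3],[0,-9,0],6]
    - [[-0.7,1.4,1.4],[0,-9,0],6]
    - [[-0.5,1.4,1.5],[0,-9,0],6]
    - [[-0.3,1.2,1.6],[0,-9,0],6]

```text
t: 30.85
eef_pos: [682.8, 37.6, 71.9]
tcp_rot: [-1.579, -0.001, -1.537]
ft_force: [-0.8, -0.7, 0.4]
opening: 0.63
```

```bash
python3 -c "
from h import *
p=shot('wrist','w19.png'); rep(p,['lid_tab'])
plan([672,30,42],-1.1,op=6)
"
```

```text
mark_of lid_tab 0.95 [674.  29.  59.] [301. 294.]
mark_of lid_tab 0.25 [512.   1.  13.] [ 49. 299.]
at [682.6  37.6  71. ] yaw 1.7 t 30.9 open 59.9 F [-0.6 -0.4 -0.1] n 1
[[[0.72,2.91,-1.05],[0.5,2.8,0.1],6],[[0,0,0],[0,0,0],6],[[0,0,0],[0,0,0],6],[[0,0,0],[0,0,0],6],[[0,0,0],[0,0,0],6]]
```

Emit:
apply_moves:
  increments:
    - [[0.7,0,-1.0],[0.4,2.8,0],6]
    - [[0,1.5,0],[0,0,0],6]
    - [[0,1.3,0],[0,0,0],4]
    - [[0,0,0],[0,0,0],2]
    - [[0,0,0],[0,0,0],2]

```text
t: 31.58
eef_pos: [671.0, 30.0, 41.5]
tcp_rot: [-1.573, -0.001, -1.602]
ft_force: [0.2, -0.2, -0.2]
opening: 0.368
```

Emit:
apply_moves:
  increments:
    - [[0,0,0],[0,0,0],2]
    - [[0,0,0],[0,0,0],2]
    - [[0,0,-1],[0,0,0],2]
    - [[0,0,-2],[0,0,0],2]
    - [[0,0,-2.5],[0,0,0],2]

```text
t: 32.2
eef_pos: [615.4, 31.7, 42.4]
tcp_rot: [-1.57, -0.001, -1.602]
ft_force: [1.9, 0.0, -1.3]
opening: 0.212
```

```bash
python3 -c "
from h import *
plan([500,33,42],-1.1,op=2)
"
```

```text
at [615.4  31.7  42.4] yaw -1.8 t 32.2 open 20.2 F [ 1.9  0.  -1.3] n 2
[[[0.11,0.01,-5.77],[-0.0,-0.3,0.0],2],[[0.08,0.02,-5.77],[-0.0,-0.3,0.0],2],[[0,0,0],[0,0,0],2],[[0,0,0],[0,0,0],2],[[0,0,0],[0,0,0],2]]
```

Emit:
apply_moves:
  increments:
    - [[0,0.1,-2.5],[0,0,0],2]
    - [[0,0,-2.5],[0,-0.3,0],2]
    - [[0,0,-2.5],[0,0,0],2]
    - [[0,0,-2.0],[0,-0.3,0],2]
    - [[0,0,-1.0],[0,0,0],2]

```text
t: 32.83
eef_pos: [504.7, 34.8, 42.7]
tcp_rot: [-1.566, -0.001, -1.591]
ft_force: [1.2, 0.2, -0.3]
opening: 0.212
```

Emit:
apply_moves:
  increments:
    - [[0,0,-0.5],[0,0,0],2]
    - [[0,0,-0.4],[0,0,0],2]
    - [[0,0,-0.3],[0,0,0],2]
    - [[0,0,0],[0,0,0],2]
    - [[0,0,0],[0,0,0],2]

```text
t: 33.45
eef_pos: [493.4, 35.0, 42.9]
tcp_rot: [-1.564, -0.002, -1.591]
ft_force: [0.8, -0.0, 0.7]
opening: 0.21
```

```bash
python3 -c "
from h import *
plan([495,33,42],-1.1,op=2)
"
```

```text
at [493.4  35.   42.9] yaw -1.2 t 33.5 open 20.0 F [ 0.8 -0.   0.7] n 1
[[[0.19,0.09,0.16],[-0.4,-0.1,0.1],2],[[0,0,0],[0,0,0],2],[[0,0,0],[0,0,0],2],[[0,0,0],[0,0,0],2],[[0,0,0],[0,0,0],2]]
```

Emit:
apply_moves:
  increments:
    - [[0,0,-0.3],[0,0,0],2]
    - [[0,0,-0.3],[0,0,0],2]
    - [[0,0,-0.3],[0,0,0],2]
    - [[0,0,-0.2],[0,0,0],2]
    - [[0,0,-0.2],[0,0,0],2]

```text
t: 34.08
eef_pos: [481.1, 35.1, 42.9]
tcp_rot: [-1.561, -0.002, -1.592]
ft_force: [3.0, -0.2, -1.9]
opening: 0.21
```

```bash
python3 -c "
from h import *
plan([495,33,42],-1.1,op=2)
p=shot('wrist','w20.png')
rep(p,['lid_tab','carrier'])
p=shot('top'); rep(p,['lid_tab','carrier','carrier_bar'])
"
```

```text
at [481.1  35.1  42.9] yaw -1.2 t 34.1 open 20.0 F [ 3.  -0.2 -1.9] n 1
[[[0.18,0.1,1.39],[-0.5,-0.1,0.1],2],[[0,0,0],[0,0,0],2],[[0,0,0],[0,0,0],2],[[0,0,0],[0,0,0],2],[[0,0,0],[0,0,0],2]]
mark_of lid_tab 0.59 [490.  33.  57.] [340. 305.]
mark_of carrier 0.64 [551.  31.   1.] [442. 265.]
mark_of carrier 0.66 [542.  26.   2.] [315. 242.]
mark_of carrier_bar 0.61 [545. -68.  30.] [353. 241.]
```

View pics/w20.png

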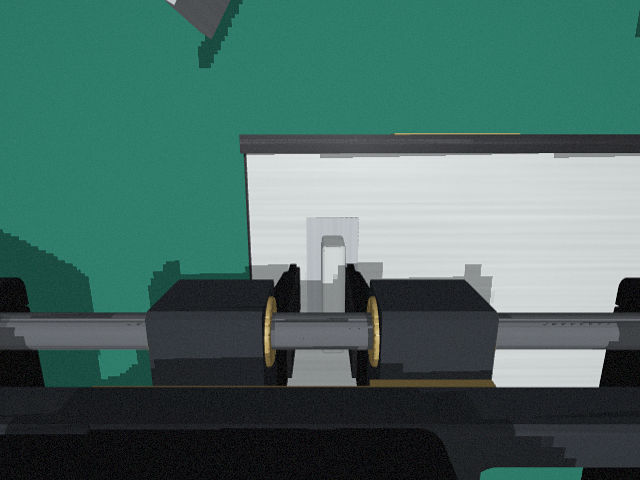

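Lid edge is flush with the carrier's end (245,155) and the carrier slid along under 3 N, so the lid is at its shut stop. Next the pull bar.

```bash
python3 -c "
from h import *
p=shot('wrist')
for n,u,v,z in [('FL',241,136,41),('FR*',639,136,41),('tab',333,237,57)]: print(n,ray(p,u,v,z).round(1))
T=pose(); T[2,3]+=110
T[:3,3]+=[5,0,0]
plan([545,-70,110],-91.1,op=5,T=T)
"
```

```text
FL [449.  104.5  41. ]
FR* [618.9 101.   41. ]
tab [486.9  63.5  57. ]
at [480.9  35.2  42.8] yaw -1.2 t 34.5 open 20.1 F [-0.2 -0.9  0.4] n 10
[[[1.04,0.44,0.61],[-0.0,9.0,-0.0],5],[[0.93,0.44,0.76],[-0.0,9.0,-0.0],5],[[0.8,0.44,0.9],[-0.0,9.0,-0.0],5],[[0.65,0.43,1.01],[-0.0,9.0,-0.0],5],[[0.48,0.43,1.1],[-0.0,9.0,-0.0],5]]
[[[0.3,0.43,1.17],[-0.0,9.0,-0.0],5],[[0.12,0.43,1.2],[-0.0,9.0,-0.0],5],[[-0.07,0.43,1.2],[-0.0,9.0,-0.0],5],[[-0.26,0.43,1.18],[-0.0,9.0,-0.0],5],[[-0.44,0.43,1.12],[-0.0,9.0,-0.0],5]]
```

Emit:
apply_moves:
  increments:
    - [[0,0,0.5],[0,0,0],4]
    - [[0,-0.5,0],[0,0,0],4]
    - [[0,-4,0],[0,0,0],5]
    - [[0,-5,0],[0,0,0],5]
    - [[0,-2,0],[0,0,0],5]

```text
t: 35.1
eef_pos: [483.9, 35.4, 160.3]
tcp_rot: [-1.568, -0.001, -1.591]
ft_force: [0.7, 0.1, -0.5]
opening: 0.524
```

Emit:
apply_moves:
  increments:
    - [[1.1,0,0.6],[0,9,0],5]
    - [[1.0,0,0.8],[0,9,0],5]
    - [[0.8,0,0.9],[0,9,0],5]
    - [[0.7,0,1.0],[0,9,0],5]
    - [[0.5,0,1.1],[0,9,0],5]

```text
t: 35.72
eef_pos: [512.7, -20.0, 164.6]
tcp_rot: [-1.565, 0.004, -2.4]
ft_force: [-0.4, -0.3, 0.7]
opening: 0.525
```

Emit:
apply_moves:
  increments:
    - [[0.3,0.5,1.2],[0,9,0],5]
    - [[0.1,0.5,1.2],[0,9,0],5]
    - [[-0.1,0.5,1.2],[0,9,0],5]
    - [[-0.3,0.5,1.2],[0,9,0],5]
    - [[-0.4,0.5,1.1],[0,9,0],5]

```text
t: 36.35
eef_pos: [541.3, -75.1, 140.8]
tcp_rot: [-1.57, 0.006, 3.072]
ft_force: [-0.8, 0.3, 0.6]
opening: 0.523
```

```bash
python3 -c "
from h import *
p=shot('wrist','w21.png'); rep(p,['carrier_bar','carrier','lid_tab'])
p2=shot('top'); rep(p2,['carrier_bar','carrier','lid_tab'])
plan([545,-70,60],-91.2,op=5)
"
```

```text
mark_of carrier 0.58 [548.  33.  -0.] [188. 225.]
mark_of carrier_bar 0.38 [543.  26.  -0.] [315. 242.]
mark_of carrier 0.79 [543.  27.  -0.] [315. 242.]
mark_of lid_tab 0.78 [489.  33.  56.] [310. 262.]
at [541.2 -74.4 141. ] yaw -93.6 t 36.8 open 49.8 F [ 0.1  0.2 -0.4] n 2
[[[-0.15,4.05,-0.24],[-0.0,-1.2,-0.2],5],[[-0.17,4.05,-0.23],[-0.0,-1.2,-0.2],5],[[0,0,0],[0,0,0],5],[[0,0,0],[0,0,0],5],[[0,0,0],[0,0,0],5]]
```

View pics/w21.png

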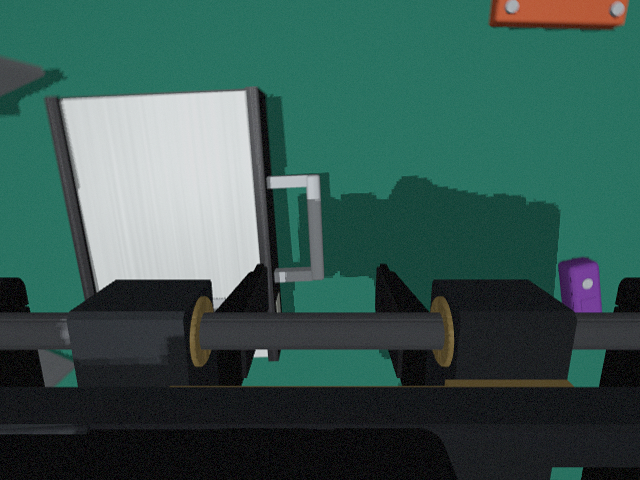

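```bash
python3 -c "
from h import *
p=shot('wrist')
for n,u,v,z in [('bar far',314,178,30),('bar near',316,278,30),('lid corner R wall',262,88,41),('L wall',54,98,41)]: print(n,ray(p,u,v,z).round(1))
"
```

```text
bar far [582.2 -71.1  30. ]
bar near [506.8 -67.6  30. ]
lid corner R wall [643.5 -41.5  41. ]
L wall [645.7  95.   41. ]
```

Emit:
apply_moves:
  increments:
    - [[-0.2,3.0,-0.3],[0,-1.2,0],3]
    - [[-0.1,3.0,-0.2],[0,-1.2,0],3]
    - [[0,1.5,0],[0,0,0],3]
    - [[0,0,0],[0,0,0],3]
    - [[0,0,0],[0,0,0],3]

```text
t: 37.42
eef_pos: [546.1, -69.2, 66.2]
tcp_rot: [-1.569, 0.01, 3.125]
ft_force: [-0.0, 0.1, 0.2]
opening: 0.314
```

```bash
python3 -c "
from h import *
plan([544.5,-69.5,9],-91.2,op=3)
p=shot('wrist','w22.png'); rep(p,['carrier_bar'])
for n,u,v,z in [('bar far',314,178,30)]: pass
"
```

```text
at [546.1 -69.2  66.2] yaw -90.9 t 37.4 open 29.8 F [-0.   0.1  0.2] n 1
[[[0.21,5.72,0.02],[-0.1,0.3,-0.6],3],[[0,0,0],[0,0,0],3],[[0,0,0],[0,0,0],3],[[0,0,0],[0,0,0],3],[[0,0,0],[0,0,0],3]]
mark_of carrier_bar 0.91 [545. -73.  33.] [329. 269.]
```

```bash
python3 -c "
from h import *
p=shot('wrist')
im=p['img']
for v in (200,225,245): print(v,[tuple(int(c) for c in im[v,u]) for u in range(285,375,4)])
for u in (310,345): print(u,ray(p,u,225,30).round(1))
"
```

```text
200 [(185, 189, 195), (186, 190, 195), (182, 187, 191), (184, 189, 193), (184, 189, 192), (183, 189, 193), (182, 187, 191), (183, 189, 192), (182, 188, 193), (187, 193, 197), (181, 186, 190), (173, 178, 183), (22, 67, 54), (15, 66, 54), (25, 71, 58), (42, 116, 101), (45, 118, 100), (43, 118, 100), (43, 117, 99), (33, 113, 95), (36, 112, 95), (41, 116, 99), (44, 117, 100)]
225 [(31, 75, 62), (15, 69, 57), (16, 66, 58), (16, 69, 56), (26, 72, 62), (15, 69, 55), (33, 74, 63), (11, 65, 53), (109, 111, 113), (113, 118, 121), (113, 116, 120), (111, 114, 117), (9, 65, 54), (18, 68, 58), (23, 69, 57), (21, 69, 58), (24, 69, 58), (28, 73, 63), (29, 73, 62), (29, 70, 61), (21, 69, 59), (16, 68, 60), (30, 75, 63)]
245 [(28, 71, 60), (23, 71, 59), (28, 72, 64), (27, 71, 60), (28, 74, 64), (23, 68, 56), (20, 68, 57), (22, 70, 57), (107, 111, 115), (114, 116, 120), (114, 118, 120), (110, 113, 116), (14, 65, 54), (27, 73, 60), (30, 74, 64), (24, 70, 57), (31, 74, 62), (18, 67, 56), (24, 67, 59), (23, 72, 62), (28, 72, 60), (23, 72, 59), (25, 69, 58)]
310 [569.  -62.9  30. ]
345 [568.6 -81.8  30. ]
```

Emit:
apply_moves:
  increments:
    - [[0.2,3.0,0.1],[0,0.3,-0.5],3]
    - [[0,2.3,0],[0,0,0],3]
    - [[0,0.4,0],[0,0,0],3]
    - [[0,0,0],[0,0,0],0.5]
    - [[0,0,0],[0,0,0],0.5]

```text
t: 38.2
eef_pos: [546.5, -71.0, 11.9]
tcp_rot: [-1.567, 0.008, 3.119]
ft_force: [0.2, 0.3, -0.1]
opening: 0.162
```

Emit:
apply_moves:
  increments:
    - [[0,0,0],[0,0,0],0.5]
    - [[0,0,0],[0,0,0],0.5]
    - [[0,0,0],[0,0,0],0.5]
    - [[0,0,0],[0,0,0],0.5]
    - [[0,0,0],[0,0,0],0.5]

```text
t: 38.83
eef_pos: [546.6, -70.9, 12.7]
tcp_rot: [-1.567, 0.008, 3.12]
ft_force: [-0.4, 0.7, -3.8]
opening: 0.104
```

```bash
python3 -c "
from h import *
plan([525.2,-60,9],-96.8,op=0.5,step=5)
"
```

```text
at [546.6 -70.9  12.7] yaw -91.2 t 38.8 open 9.9 F [-0.4  0.7 -3.8] n 5
[[[0.43,0.07,-0.21],[-0.0,1.1,-0.1],0.5],[[0.44,0.07,-0.2],[-0.0,1.1,-0.1],0.5],[[0.44,0.07,-0.19],[-0.0,1.1,-0.1],0.5],[[0.44,0.07,-0.18],[-0.0,1.1,-0.1],0.5],[[0.45,0.07,-0.17],[-0.0,1.1,-0.1],0.5]]
```

Emit:
apply_moves:
  increments:
    - [[0.4,0,-0.2],[0,1.1,0],0.5]
    - [[0.4,0,-0.2],[0,1.1,0],0.5]
    - [[0.4,0,-0.2],[0,1.1,0],0.5]
    - [[0.4,0,-0.2],[0,1.1,0],0.5]
    - [[0.4,0,-0.2],[0,1.1,0],0.5]

```text
t: 39.45
eef_pos: [526.3, -59.6, 12.7]
tcp_rot: [-1.567, 0.01, 3.017]
ft_force: [0.8, -2.4, -3.6]
opening: 0.105
```

```bash
python3 -c "
from h import *
plan([526.8,-60.2,12],-96.8,op=0.5,step=5)
p=shot('top'); rep(p,['carrier_bar','carrier','lid_tab','bay'])
im=p['img']
p=shot('scene'); rep(p,['carrier_bar','carrier','lid_tab','bay'])
"
```

```text
at [526.3 -59.6  12.7] yaw -97.2 t 39.5 open 10.0 F [ 0.8 -2.4 -3.6] n 1
[[[-0.05,0.07,0.05],[-0.2,-0.4,-0.6],0.5],[[0,0,0],[0,0,0],0.5],[[0,0,0],[0,0,0],0.5],[[0,0,0],[0,0,0],0.5],[[0,0,0],[0,0,0],0.5]]
mark_of carrier_bar 0.26 [ 718. -251.   -2.] [428. 175.]
mark_of carrier 0.83 [532.  42.   0.] [308. 246.]
mark_of carrier 0.73 [566.   5.   5.] [323. 233.]
mark_of lid_tab 0.81 [481.  47.  60.] [304. 265.]
mark_of lid_tab 0.7 [ 522. -537.   -3.] [543. 257.]
mark_of bay 0.37 [563.   4.   4.] [324. 234.]
mark_of carrier_bar 0.6 [520. -56.  30.] [310. 250.]
mark_of carrier 0.75 [536.  45.   2.] [337. 238.]
mark_of lid_tab 0.72 [476.  55.  57.] [323. 213.]
```

Emit:
apply_moves:
  increments:
    - [[0,0,-0.8],[0,-0.4,0],0.5]
    - [[0,0,-1.5],[0,0,0],0.5]
    - [[0,0,-1.5],[0,0,0],0.5]
    - [[0,0,-1.5],[0,0,0],0.5]
    - [[0,0,-1.0],[0,0,0],0.5]

```text
t: 40.58
eef_pos: [534.7, 6.3, 12.5]
tcp_rot: [-1.566, 0.011, 3.026]
ft_force: [0.5, -3.5, -1.5]
opening: 0.102
```

```bash
python3 -c "
from h import *
plan([550.4,138.4,12],-96.8,op=0.5,step=20)
"
```

```text
at [534.7   6.3  12.5] yaw -96.6 t 40.6 open 9.7 F [ 0.5 -3.5 -1.5] n 7
[[[-0.0,-0.0,-1.9],[-0.0,0.0,-0.1],0.5],[[-0.0,-0.0,-1.9],[-0.0,0.0,-0.1],0.5],[[-0.0,0.0,-1.9],[-0.0,0.0,-0.1],0.5],[[-0.0,0.0,-1.9],[-0.0,0.0,-0.1],0.5],[[-0.0,0.0,-1.9],[-0.0,0.0,-0.1],0.5]]
[[[-0.0,0.0,-1.9],[-0.0,0.0,-0.1],0.5],[[0.0,0.01,-1.9],[-0.0,0.0,-0.1],0.5],[[0,0,0],[0,0,0],0.5],[[0,0,0],[0,0,0],0.5],[[0,0,0],[0,0,0],0.5]]
```

Emit:
apply_moves:
  increments:
    - [[0,0,-1.2],[0,0,0],0.5]
    - [[0,0,-1.2],[0,0,0],0.5]
    - [[0,0,-1.2],[0,0,0],0.5]
    - [[0,0,-1.2],[0,0,0],0.5]
    - [[0,0,-1.0],[0,0,0],0.5]

```text
t: 41.2
eef_pos: [541.7, 68.0, 12.2]
tcp_rot: [-1.566, 0.01, 3.026]
ft_force: [-0.0, -4.3, -0.3]
opening: 0.101
```

```bash
python3 -c "
from h import *
plan([550.4,138.4,12],-96.8,op=0.5,step=12)
p=shot('top'); rep(p,['carrier','lid_tab'])
p=shot('scene'); rep(p,['carrier_bar','carrier','lid_tab'])
"
```

```text
at [541.7  68.   12.2] yaw -96.6 t 41.2 open 9.6 F [-0.  -4.3 -0.3] n 6
[[[-0.01,-0.0,-1.18],[-0.0,0.0,-0.1],0.5],[[-0.01,-0.0,-1.18],[-0.0,0.0,-0.1],0.5],[[-0.01,0.0,-1.18],[-0.0,0.0,-0.1],0.5],[[-0.01,0.0,-1.18],[-0.0,0.0,-0.1],0.5],[[-0.01,0.0,-1.18],[-0.0,0.0,-0.1],0.5]]
[[[-0.01,0.0,-1.18],[-0.0,0.0,-0.1],0.5],[[0,0,0],[0,0,0],0.5],[[0,0,0],[0,0,0],0.5],[[0,0,0],[0,0,0],0.5],[[0,0,0],[0,0,0],0.5]]
mark_of carrier 0.55 [549. 166.   3.] [259. 238.]
mark_of lid_tab 0.74 [495. 174.  60.] [251. 258.]
mark_of carrier_bar 0.98 [536.  69.  28.] [342. 227.]
mark_of carrier 0.94 [550. 173.   3.] [367. 215.]
mark_of lid_tab 0.81 [491. 182.  56.] [353. 192.]
```

Emit:
apply_moves:
  increments:
    - [[0,0,-1.2],[0,0,0],0.5]
    - [[0,0,-1.2],[0,0,0],0.5]
    - [[0,0,-1.2],[0,0,0],0.5]
    - [[0,0,-1.2],[0,0,0],0.5]
    - [[0,0,-0.6],[0,0,0],0.5]

```text
t: 42.18
eef_pos: [548.1, 121.5, 12.2]
tcp_rot: [-1.565, 0.01, 3.024]
ft_force: [-0.8, -4.9, 0.1]
opening: 0.101
```

Emit:
apply_moves:
  increments:
    - [[0,0,-0.4],[0,0,0],0.5]
    - [[0,0,-0.4],[0,0,0],0.5]
    - [[0,0,-0.3],[0,0,0],0.5]
    - [[0,0,-0.2],[0,0,0],0.5]
    - [[0,0,-0.2],[0,0,0],0.5]

```text
t: 42.8
eef_pos: [549.7, 136.7, 12.2]
tcp_rot: [-1.563, 0.009, 3.025]
ft_force: [-0.2, -5.3, 1.6]
opening: 0.102
```

```bash
python3 -c "
from h import *
plan([550.4,138.4,12],-96.8,op=0.5,step=12)
"
```

```text
at [549.7 136.7  12.2] yaw -96.7 t 42.8 open 9.7 F [-0.2 -5.3  1.6] n 1
[[[-0.05,0.02,-0.17],[-0.4,0.1,-0.5],0.5],[[0,0,0],[0,0,0],0.5],[[0,0,0],[0,0,0],0.5],[[0,0,0],[0,0,0],0.5],[[0,0,0],[0,0,0],0.5]]
```

Emit:
apply_moves:
  increments:
    - [[0,0,-0.2],[0,0,0],0.5]
    - [[0,0,-0.2],[0,0,0],0.5]
    - [[0,0,-0.2],[0,0,0],0.5]
    - [[0,0,-0.2],[0,0,0],0.5]
    - [[0,0,-0.2],[0,0,0],0.5]

```text
t: 43.42
eef_pos: [550.1, 141.1, 12.2]
tcp_rot: [-1.556, 0.006, 3.026]
ft_force: [-0.6, -22.8, 3.0]
opening: 0.102
```

Emit:
apply_moves:
  increments:
    - [[0,0,-0.2],[0,0,0],0.5]
    - [[0,0,0],[0,0,0],0.5]
    - [[0,0,0],[0,0,0],0.5]
    - [[0,0,0],[0,0,0],0.5]
    - [[0,0,0],[0,0,0],0.5]

```text
t: 44.05
eef_pos: [550.1, 140.9, 12.2]
tcp_rot: [-1.554, 0.005, 3.025]
ft_force: [0.0, -5.8, -0.1]
opening: 0.104
```

```bash
python3 -c "
from h import *
plan([550.4,138.4,12],-96.8,op=3)
p=shot('top','t2.png'); rep(p,['carrier','lid_tab'])
p=shot('scene','s2.png'); rep(p,['carrier_bar','carrier','lid_tab'])
p=shot('wrist','w30.png')
"
```

```text
at [550.1 140.9  12.2] yaw -96.7 t 44.0 open 9.9 F [ 0.  -5.8 -0.1] n 1
[[[-0.06,0.03,0.25],[-1.0,0.1,-0.3],3],[[0,0,0],[0,0,0],3],[[0,0,0],[0,0,0],3],[[0,0,0],[0,0,0],3],[[0,0,0],[0,0,0],3]]
mark_of lid_tab 0.84 [504. 249.  56.] [220. 254.]
mark_of lid_tab 0.3 [522. 513.   3.] [120. 245.]
mark_of carrier_bar 0.63 [547. 142.  29.] [360. 214.]
mark_of carrier 0.95 [560. 241.   3.] [382. 204.]
```

Emit:
apply_moves:
  increments:
    - [[0,0,0],[0,0,0],2.4]
    - [[0,0,0],[0,0,0],2.8]
    - [[0,0,0],[0,0,0],2.8]
    - [[0,0,0],[0,0,0],2.8]
    - [[0,-1.5,0],[0,0,0],2.8]

```text
t: 45.08
eef_pos: [549.8, 142.2, 27.1]
tcp_rot: [-1.554, 0.004, 3.026]
ft_force: [0.1, -0.1, 0.6]
opening: 0.292
```

Emit:
apply_moves:
  increments:
    - [[0,-3,0],[0,0,0],2.8]
    - [[0,-5,0],[0,0,0],2.8]
    - [[0,-6,0],[0,0,0],2.8]
    - [[3,-5,4],[0,0,0],5]
    - [[3,-3,4],[0,0,0],5]

```text
t: 45.7
eef_pos: [484.4, 78.3, 250.8]
tcp_rot: [-1.555, 0.006, 3.029]
ft_force: [0.1, -1.1, 0.2]
opening: 0.451
```

```bash
python3 -c "
from h import *
plan([500,60,250],-96.8)
p=shot('wrist','w31.png'); rep(p,['carrier','lid_tab','carrier_bar','bay'])
p=shot('top','t3.png'); rep(p,['carrier','lid_tab','carrier_bar','nest','parts_bin','driver']); rep(p,['unit1'],'look_for')
p=shot('scene','s3.png'); rep(p,['carrier_bar','carrier','lid_tab'])
"
```

```text
at [484.4  78.3 250.8] yaw -96.5 t 45.7 open 42.9 F [ 0.1 -1.1  0.2] n 1
[[[-1.76,0.12,1.64],[-0.9,0.3,-0.3],9.5],[[0,0,0],[0,0,0],9.5],[[0,0,0],[0,0,0],9.5],[[0,0,0],[0,0,0],9.5],[[0,0,0],[0,0,0],9.5]]
mark_of carrier 0.7 [562. 244.  -2.] [153. 148.]
mark_of lid_tab 0.76 [501. 252.  53.] [135. 216.]
mark_of carrier_bar 0.86 [548. 139.  34.] [249. 151.]
mark_of carrier 0.95 [557. 239.   1.] [230. 234.]
mark_of lid_tab 0.64 [503. 247.  60.] [221. 254.]
mark_of nest 0.91 [ 719. -254.   -5.] [429. 175.]
mark_of parts_bin 0.92 [ 517. -534.   -1.] [542. 258.]
mark_of driver 0.7 [526. 514.   2.] [119. 243.]
look_for unit1 0.56 [ 465. -281.   20.] [440. 276.]
look_for unit1 0.49 [ 362. -319.   23.] [455. 320.]
mark_of carrier_bar 0.98 [543. 143.  26.] [359. 214.]
mark_of carrier 0.79 [560. 244.   1.] [383. 203.]
mark_of lid_tab 0.93 [498. 254.  59.] [369. 179.]
```

```bash
python3 -c "
from h import *
p=shot('wrist')
b=np.radians(83.3); ex=np.array([np.cos(b),np.sin(b)]); ey=np.array([-ex[1],ex[0]]); O=np.array([561.3,242.5])
g=cv2.cvtColor(p['img'],cv2.COLOR_RGB2GRAY)
def prof(x,ys,z=37):
    return [(y,int(g[tuple(px(p,np.r_[O+ex*x+ey*y,z]).round().astype(int)[::-1])])) if (0<=px(p,np.r_[O+ex*x+ey*y,z])).all() and px(p,np.r_[O+ex*x+ey*y,z])[1]<480 else None for y in ys]
print(px(p,np.r_[O,37]))
for x in(-40,-10): print(x,prof(x,range(84,110,2))); print(x,prof(x,range(-112,-84,2)))
print('x scan (head gap) y=0',[ (x,int(g[tuple(px(p,np.r_[O+ex*x+ey*20,41]).round().astype(int)[::-1])])) for x in range(50,84,2)] if px(p,np.r_[O+ex*84+ey*20,41])[0]>=0 else 'out')
"
```

```text
[137.2272706  149.98416646]
-40 [(84, 208), (86, 208), (88, 205), (90, 212), (92, 130), (94, 86), (96, 186), (98, 188), (100, 187), (102, 186), (104, 186), (106, 182), (108, 204)]
-40 [(-112, 187), (-110, 191), (-108, 193), (-106, 190), (-104, 192), (-102, 190), (-100, 192), (-98, 190), (-96, 194), (-94, 108), (-92, 131), (-90, 208), (-88, 214), (-86, 213)]
-10 [(84, 208), (86, 210), (88, 208), (90, 211), (92, 154), (94, 92), (96, 188), (98, 187), (100, 185), (102, 182), (104, 183), (106, 183), (108, 185)]
-10 [(-112, 188), (-110, 191), (-108, 192), (-106, 189), (-104, 185), (-102, 190), (-100, 190), (-98, 189), (-96, 190), (-94, 107), (-92, 132), (-90, 214), (-88, 211), (-86, 209)]
x scan (head gap) y=0 [(50, 210), (52, 215), (54, 216), (56, 214), (58, 215), (60, 209), (62, 82), (64, 23), (66, 20), (68, 27), (70, 19), (72, 53), (74, 55), (76, 61), (78, 57), (80, 60), (82, 54)]
```

```bash
python3 -c "
from h import *
print(env.job_done(), readout.state()['t'])"
```

```text
the job is handed in; nothing more can be done
the job is handed in; nothing more can be done
```

The job is done and handed in at about 46 s on the robot's clock. I opened the lid to its stop and laid the three loose grey-blue units flat in pockets 1, 2 and 3. I then shut the lid to its stop and slid the carrier between the rails against the connector head.

**Checks that passed:**
- **Units:** the close view before shutting the lid showed all three lying flat, each in its own pocket. The two purple look-alikes were left alone.
- **Lid:** it read shut after docking. The tab was about 60 mm along the carrier's y, and no gap showed beside the rails.
- **Carrier:** three camera readings put its origin within about 5 mm of the bay origin I had measured at (561, 241). Pushing it home stopped hard at about 23 N, and no mat showed between it and the head.
- **Surroundings:** the nest, bin and driver read where they started, to within a few millimetres.

**Less certain:**
- I had used all 16 pictures by the time I gripped the pull bar. The docking checks therefore rest on numbers, force readings and the networks, not on a viewed picture.
- The carrier slid 1–2 cm along the mat each time the lid met its stop.
- The arm came to rest about 2.5 mm further in than I had predicted, which is within camera calibration error.

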